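# Put the spatula away and take the batch temperature through the lid port

## Task

The mixing spatula has been left standing in the port of the lidded pot: draw it out, slide its blade down, without dropping it, into the empty slot of the tool rack until it is fully home, and let go of it. Then take the stem thermometer from the rack and lower its stem down through the port, never touching the pot with it, until the tip is about 25 mm above the pot's floor. Finish while still holding the thermometer there, upright, still and centred in the port; leave the pot, the spare spatula and everything else on the bench where they are.

Things in the scene. Friction and masses are not known exactly. Their poses are not given: they have to be found in the camera images.
- pot: Round stainless pot, 110 mm across and 98 mm high to the top of its flat clipped-on lid (116 mm across); about 1.4 kg, standing loose. Two wire loop handles at its sides at 72 mm height reach 80 mm from its axis. Origin at the centre of its underside, z up; its inner floor is 3 mm above that.
- port (a point): Centre of the mouth of the port in the pot's lid: a round bush 34 mm across outside, with a vertical bore 17 mm across and 28 mm long, standing up 14 mm above the lid, in the lid's middle. This point lies 112 mm above the pot's underside, so 109 mm above its inner floor; axes are the pot's, z up.
- spatula_center (a point): Centre of the black grip of the mixing spatula, which at the start stands upright in the pot's port, the grip's lower end (shoulder) resting on the bush. Grip 12 mm thick (x) by 30 mm wide (y) by 56 mm high (z); below it a steel blade 3 mm thick (x), 14 mm wide (y), 95 mm long, its tip 123 mm below this point. z points up from blade to grip. About 60 g.
- rack: Aluminium tool rack fixed to the bench, 72 mm deep (x) by 200 mm wide (y), open at front and back; its flat top, a 6 mm sheet, is 118 mm above the bench. In a row along y the top has a round hole 11 mm across (y = -65 mm, thermometer), the empty slot (y = 0) and a second slot (y = +65 mm, spare spatula); the tools standing in it reach up to 180 mm above the bench. Origin at the centre of its underside, z up.
- slot (a point): Centre of the mouth of the rack's empty slot, at the level of the rack's top. The slot is a through cut 8 mm (x) by 20 mm (y); axes are the rack's, z up. A spatula is fully home when its shoulder rests on the rack's top, the centre of its grip then 28 mm above this point and its thickness along the slot's x.
- thermometer_center (a point): Centre of the white box-shaped head of the digital stem thermometer, which at the start hangs upright in the rack's round hole, the head's underside on the rack's top. Head 18 mm (x) by 26 mm (y) by 62 mm high (z); below it a straight round steel stem 6 mm across and 108 mm long on the head's axis. z points up from stem to head. About 70 g.
- thermometer_tip (a point): Lower end of the thermometer's stem, 139 mm straight below the centre of its head; same axes.
- spare_spatula_center (a point): Centre of the grip of the spare spatula, same make as the mixing spatula, standing home in the rack's other slot; it stays there.
- cream_jar: White lidded jar, 48 mm across, 45 mm high, between pot and rack. Origin at the centre of its underside.
- amber_bottle: Small brown bottle, 38 mm across, 85 mm high, between pot and rack, nearer the robot. Origin at the centre of its underside.
- beaker: Empty glass beaker, 64 mm across, 80 mm high, behind pot and rack. Origin at the centre of its underside.
- powder_jar: White jar with a blue cap, 64 mm across, 100 mm high, behind pot and rack. Origin at the centre of its underside.
- weigh_dish: Low white dish, 76 mm across, 22 mm high, near the robot. Origin at the centre of its underside.
- dropper_bottle: Brown bottle with a white cap, 44 mm across, 90 mm high, off to the left. Origin at the centre of its underside.

How it is judged:
On the way, in this order (a step that is already met when the one before it is completed fails the run):
1. the spatula, still in the fingers, is upright with its blade at least half-way down the rack's empty slot (horizontal distance between spatula_center and slot below 0.007 m and angle between spatula_center's own z axis and vertical below 0.1 rad and z of spatula_center in the frame of slot between 0.02 and 0.075 m and contact force between the fingers and spatula above 0.5 N), for 0.05 s.
2. the spatula is fully home in the empty slot, its shoulder on the rack, and released (horizontal distance between spatula_center and slot below 0.007 m and angle between spatula_center's own z axis and vertical below 0.1 rad and z of spatula_center in the frame of slot between 0.02 and 0.032 m and contact force between the fingers and spatula below 0.1 N), for 0.2 s.
At the end, for the whole second after the job is handed in: Spatula home in the empty slot (within 4 mm), upright, released. Thermometer held in the fingers, still and upright (0.07 rad), stem within 4 mm of the port's centre each way, tip 12 to 38 mm above the pot's floor, touching neither pot nor rack; pot within 20 mm, all else in place (all of step 2 and z of thermometer_tip in the frame of port between -0.097 and -0.071 m and x of port in the frame of thermometer_tip between -0.004 and 0.004 m and y of port in the frame of thermometer_tip between -0.004 and 0.004 m and angle between thermometer_tip's own z axis and vertical below 0.07 rad and horizontal distance between thermometer_tip and port below 0.006 m and contact force between the fingers and thermometer above 1 N and contact force between thermometer and pot below 0.1 N and contact force between thermometer and rack below 0.1 N and linear speed of thermometer below 0.02 m/s and distance of each of pot, cream_jar, amber_bottle, beaker, powder_jar, weigh_dish, dropper_bottle from where it was at the start of the episode below 0.02 m and angle between pot's own z axis and vertical below 0.05 rad and distance of spare_spatula_center from where it was at the start of the episode below 0.01 m); the arm keeps its last pose, push and grip.
It fails at once if the thermometer touches the pot or its port (contact force between thermometer and pot above 0.2 N).
It fails at once if the pot is shifted more than 20 mm or tipped (distance of pot from where it was at the start of the episode above 0.02 m or angle between pot's own z axis and vertical above 0.1 rad).
It fails at once if the spare spatula is pulled from its place (distance of spare_spatula_center from where it was at the start of the episode above 0.02 m).
It fails at once if something else on the bench is knocked over or shifted more than 20 mm (distance of any of cream_jar, amber_bottle, beaker, powder_jar, weigh_dish, dropper_bottle from where it was at the start of the episode above 0.02 m or angle between any of cream_jar, amber_bottle, beaker, powder_jar, weigh_dish, dropper_bottle's own z axis and vertical above 0.3 rad).
It also fails if it takes over 67 s, if anything falls off the work surface, if the arm or the gripper's body presses on something with over 40 N, if the wrist force passes 120 N, or if a joint passes its speed limit or range.

## Robot

A 6-joint arm with a two-finger parallel gripper is mounted at the origin on the work surface. World frame = base frame: x ahead of the robot, y to its left, z up, the work surface at z = 0. Lengths are in m, angles in rad, forces in N, time in s.
With the tool pointing down it reaches from about 0.25 to 0.775 m from the base axis. Payload 4 kg.
Tool frame: the origin (TCP) lies midway between the tips of the shut fingers; the grasp point (between the pads) lies 19 mm behind it (robot.pinch_z is the distance from the TCP to the grasp point, in m); x points along the fingers, y is the direction in which the jaws open and shut, and the axes are right-handed (so a half turn about x gives the same grasp; the last joint's range is limited). The gripper opens to 94 mm and grips with 3 to 60 N. Pads are 16 mm wide; open, the fingers measure 119 mm over their backs; the gripper's body (75 mm by 177 mm) begins 78 mm behind the grasp point.
Start: joints at [-1.252, 0.087, 1.371, -0, 1.684, -0.103], TCP at [0.225, -0.502, 0.206] pointing down, gripper open.
Joint ranges: [-3.1, 3.1], [-0.76, 2.03], [0.27, 2.55], [-1.08, 4.22], [0.17, 2.65], [-2.57, 2.57]. Speed limits (rad/s): [2.79, 2.79, 3.14, 3.14, 3.14, 3.14].

## Interface

Orientations are given as [roll, pitch, yaw] about the fixed x, y, z axes, in that order (R = Rz(yaw) Ry(pitch) Rx(roll)).
In Python, from bench import robot, imaging gives the robot as it stands. The module is installed in compiled form; this text tells all that it offers.
- The arm moves only by the tool drive_tool, never from a script. Its argument "commands" is a list that holds one entry, the list of rows, each a list of 4 numbers: the shift along the tool's x, y, z as a fraction of full scale, then the turn about the tool's x as a fraction of full scale. A call has 1 to 20 rows; each row shifts and turns the commanded pose from where the row before left it, along the tool's axes as they then stand; what a row does not reach is not made up. Full scale, the value 1, is 0.25 m for a shift and 360 degrees for a turn. A row lasts 1/10 s, in which the tool goes at most 50 mm and 8.59 degrees, less where a joint would pass 70% of its speed; a pose out of reach is approached as far as the arm can. A call with a number of a shift or a turn outside -1 to 1 is refused whole. A call with a gripper value outside its range is refused whole. "grip" is the opening, from 0 (shut) to 1 (fully open), set as the call begins (left out, the last holds). The fingers move at their own pace and stop on an object; the grip force is fixed at half the most. Time passes only in rows, so rows that do not move let the fingers close. It gives the time, the measured TCP pose, the force and the opening at its end, in the units of the state.
- robot.get_obs(): the state, without advancing time (a new reading comes with each control period).
- imaging.snapshot(name): name is "side" or "top" or "wrist"; returns a dict with "pixels" (480x640x3 uint8, red, green, blue), "z_map" (480x640 float32, m along the optical axis (not along the pixel's ray), 0 where there is no reading), "mtx" (3x3 intrinsics, pixels), "extrinsics" (4x4, takes a point from world to camera coordinates). Camera axes: x right, y up, looking along -z (the intrinsics and any distortion apply to the point x, -y, -z); pixel columns grow to the right and rows downward; lengths in m; the calibration is good to about 2 mm. A picture is of the moment at which its call begins.
- robot.close_job(): hands the job in, once; it reports no verdict.
The state is a dict: "time": time; "joint_positions": joint angles; "qvel": joint speeds; "joint_torque": joint torques, N m; "tool_pos": TCP position; "ee_rot": TCP orientation; "wrist_force": force on the tool from outside, world axes, zero at the start; "wrist_torque": the same for the moment, N m; "width": finger opening in m.
Only numpy, scipy, OpenCV 4.12 (cv2) and the standard library are available. Lean on these libraries where they do the work, as an engineer would, in place of code of your own. Each camera call takes 0.05 s, during which the arm holds its last target.

## Working session

There is one attempt and no reset: what is moved stays moved. The work goes in short steps, Python scripts to look and compute and a tool call to move; the robot and the scene stay as the last step left them, time stands still between calls to the robot, and variables do not carry over. Pictures are saved under pics/ and viewed, and the job is handed in when it is done.

Besides the shell and the picture viewer there is one more tool, called after "Emit:" as name(argument=value, ...) on one line, values as JSON. drive_tool: Moves the arm, as the interface text tells. Shift numbers are shares of 0.25 m and turn numbers shares of 360 degrees, none past 1 either way. Its arguments: {"type":"object","properties":{"commands":{"type":"array","items":{"type":"array","items":{"type":"array","items":{"type":"number","minimum":-1,"maximum":1}}}},"grip":{"type":"number"}},"required":["commands"]}

```bash
mkdir -p pics
cat > h.py <<'E'
import numpy as np, cv2
from bench import robot, imaging
def snap(n,f=None):
    s=imaging.snapshot(n); np.savez(f'{f or n}.npz',**s)
    cv2.imwrite(f'pics/{f or n}.png',cv2.cvtColor(s['pixels'],cv2.COLOR_RGB2BGR)); return s
def pts(s):
    z=s['z_map']; K=s['mtx']; v,u=np.mgrid[:480,:640]
    x=(u-K[0,2])/K[0,0]*z; y=(v-K[1,2])/K[1,1]*z
    c=np.stack([x,-y,-z,np.ones_like(z)],-1); T=np.linalg.inv(s['extrinsics'])
    return (c@T.T)[...,:3]
E
python3 - <<'E'
from h import *
for n in ['side','top','wrist']:
    s=snap(n,n+'0'); print(n,s['mtx'].tolist(),np.linalg.inv(s['extrinsics']).round(3).tolist(),list(s.keys()))
o=robot.get_obs(); print(o, robot.pinch_z)
E
```

```text
side [[472.21516646344764, 0.0, 319.95810084121223], [0.0, 472.21516646344764, 240.22882944261318], [0.0, 0.0, 1.0]] [[-0.745, 0.444, -0.498, 0.114], [-0.667, -0.513, 0.541, 0.525], [-0.016, 0.735, 0.678, 0.687], [0.0, 0.0, 0.0, 1.0]] ['pixels', 'z_map', 'mtx', 'extrinsics']
top [[596.9989936938655, 0.0, 316.3210260938065], [0.0, 596.9989936938655, 241.39002845761618], [0.0, 0.0, 1.0]] [[0.012, 0.997, -0.075, 0.451], [-1.0, 0.013, 0.003, 0.116], [0.004, 0.075, 0.997, 1.17], [0.0, 0.0, 0.0, 1.0]] ['pixels', 'z_map', 'mtx', 'extrinsics']
wrist [[364.31450463747603, 0.0, 318.366611809198], [0.0, 364.31450463747603, 241.1079487715972], [0.0, 0.0, 1.0]] [[0.41, 0.877, 0.251, 0.298], [-0.912, 0.394, 0.111, -0.468], [-0.001, -0.274, 0.962, 0.383], [0.0, 0.0, 0.0, 1.0]] ['pixels', 'z_map', 'mtx', 'extrinsics']
{'time': 0.15, 'joint_positions': array([-1.25210593e+00,  8.77892740e-02,  1.37185310e+00, -3.62338478e-06,
        1.68359744e+00, -1.03104376e-01]), 'qvel': array([ 0.00107287, -0.00347646, -0.00375385,  0.00073258,  0.00246776,
       -0.00115864]), 'joint_torque': array([ 8.91120726e-04, -3.40643084e+01, -3.02792430e+01,  7.17433356e-02,
        3.04523169e-02, -1.05029026e-04]), 'tool_pos': array([ 0.22503474, -0.50141434,  0.20459824]), 'ee_rot': array([-1.67171451,  1.56914916,  1.89167251]), 'wrist_force': array([0.70105256, 0.38523361, 0.64083062]), 'wrist_torque': array([0.02076282, 0.01235857, 0.0427266 ]), 'width': 0.09394505972075877} 0.0188
```

View pics/side0.png

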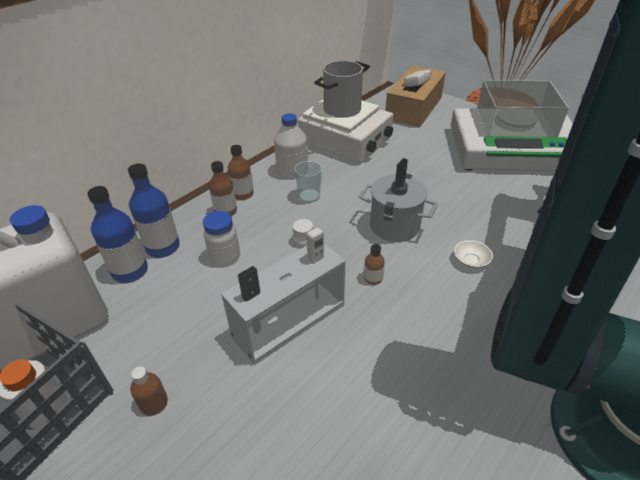

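View pics/top0.png

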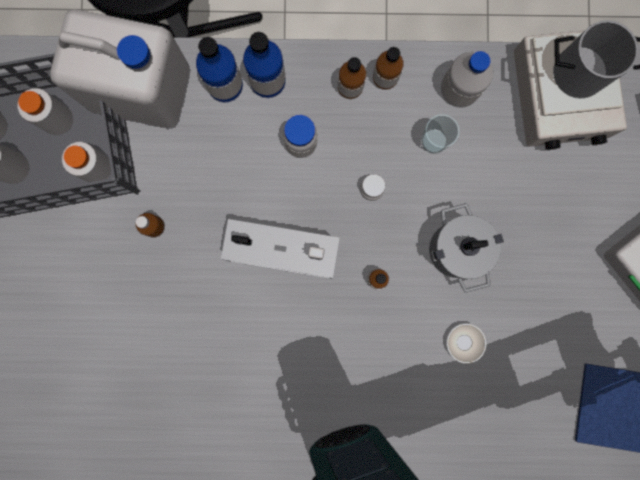

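View pics/wrist0.png

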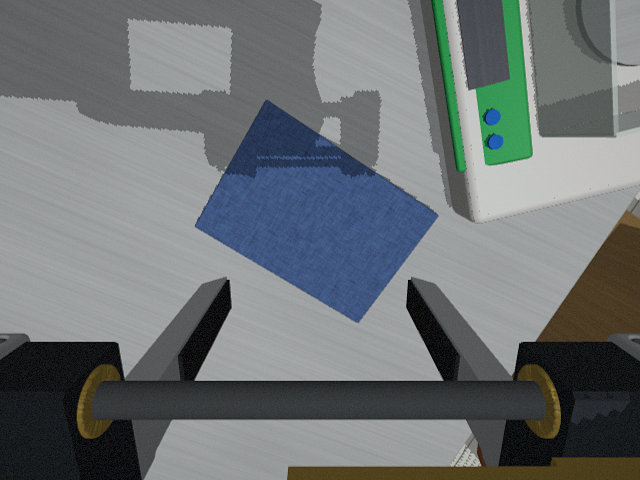

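Run:
```python
from h import *
def rect(P,m,name):
    q=P[m]; 
    if len(q)<5: print(name,'few',len(q));return
    r=cv2.minAreaRect((q[:,:2]*1000).astype(np.float32))
    print(name,len(q),'ctr',np.round(r[0],1),'size',np.round(r[1],1),'ang',round(r[2],1),'med',np.round(np.median(q,0)*1000,1),'z',np.round(np.percentile(q[:,2],[2,98])*1000,1))
for n in ['top','side']:
    s=dict(np.load(n+'0.npz')); P=pts(s); X,Y,Z=P[...,0],P[...,1],P[...,2]; ok=s['z_map']>0
    # rough regions from top picture
    print(n,'table z',np.median(Z[ok&(Z<0.03)&(Z>-.03)]).round(4))
    rack=ok&(abs(X-.45)<.1)&(abs(Y-.17)<.15)
    rect(P,rack&(abs(Z-.118)<.006),'racktop')
    rect(P,rack&(Z>.135),'racktools all')
    for lab,a in (('spare',0.245),('therm',0.12)):
        rect(P,rack&(Z>.135)&(abs(Y-a)<.03),lab)
        rect(P,rack&(Z>.170)&(abs(Y-a)<.03),lab+' top')
    pot=ok&(abs(X-.45)<.12)&(abs(Y+.14)<.12)
    rect(P,pot&(abs(Z-.098)<.005),'lid'); rect(P,pot&(abs(Z-.112)<.004),'bush'); rect(P,pot&(Z>.13),'spat'); rect(P,pot&(Z>.160),'spat top')
    d=cv2.resize(s['pixels'][170:310,210:530],None,fx=2.5,fy=2.5,interpolation=cv2.INTER_CUBIC) if n=='top' else cv2.resize(s['pixels'][140:360,210:450],None,fx=2.7,fy=2.7,interpolation=cv2.INTER_CUBIC)
    cv2.imwrite(f'pics/{n}_c.png',d[...,::-1])
```

```text
top table z 0.0005
racktop 3850 ctr [517.2 177.1] size [200.4  72. ] ang 81.3 med [513.2 169.2 118.3] z [114.3 122.1]
racktools all 332 ctr [516.5 178.8] size [157.4  18.4] ang 81.5 med [514.3 124.9 175.8] z [144.  182.8]
spare 156 ctr [527.9 241.3] size [30.5 12.4] ang 83.7 med [526.8 239.6 172.9] z [138.  177.7]
spare top 119 ctr [528.  241.2] size [29.  11.7] ang 81.2 med [527.9 241.  173.7] z [170.9 177.8]
therm 176 ctr [506.7 113.8] size [25.8 18.4] ang 81.5 med [505.7 113.4 179.3] z [146.6 183.2]
therm top 161 ctr [507.1 113.7] size [25.8 17.6] ang 80.9 med [507.2 113.4 179.6] z [174.  183.2]
lid 2644 ctr [ 519.3 -161.8] size [122.2 101.3] ang 89.9 med [ 519.7 -158.9   98.5] z [ 94.5 102.3]
bush 149 ctr [ 525.2 -159.9] size [33.2 30.4] ang 12.3 med [ 520.2 -158.8  112.1] z [108.3 115.2]
spat 167 ctr [ 525.5 -161.5] size [12.  30.9] ang 7.9 med [ 525.  -157.9  167. ] z [133.3 172. ]
spat top 130 ctr [ 525.7 -161.5] size [12.  30.8] ang 8.9 med [ 525.3 -160.8  167.7] z [161.8 172.3]
side table z 0.0009
racktop 3344 ctr [516.4 176.3] size [200.7  74.9] ang 80.7 med [507.4 181.  11
[... 202 characters left out ...]
 z [135.7 175.5]
spare top 137 ctr [527.4 241.2] size [28.9 12.9] ang 80.3 med [525.6 242.1 174.1] z [170.3 176.4]
therm 434 ctr [505.4 114.1] size [25.4 19.5] ang 79.0 med [500.3 119.4 165.4] z [135.8 181.6]
therm top 176 ctr [505.3 114.3] size [24.9 18.4] ang 88.7 med [503.1 116.3 179.4] z [170.7 181.9]
lid 1245 ctr [ 521.1 -162.4] size [117.1 107.3] ang 78.4 med [ 512.4 -150.4   98.7] z [ 95.4 101.9]
bush 89 ctr [ 524.  -160.8] size [32.1 31. ] ang 22.3 med [ 518.2 -155.5  111.9] z [108.6 115.5]
spat 205 ctr [ 523.9 -161.8] size [12.2 32.4] ang 6.1 med [ 520.6 -153.7  154.7] z [131.3 169.4]
spat top 78 ctr [ 523.8 -161.8] size [11.  32.4] ang 7.1 med [ 522.5 -157.4  167.2] z [160.9 169.8]
```

```bash
cat >> h.py <<'E'
from scipy.spatial.transform import Rotation as Ro
def state():
    o=robot.get_obs(); R=Ro.from_euler('xyz',o['ee_rot']).as_matrix()
    yaw=np.degrees(np.arctan2(R[1,1],R[0,1]))
    print('t',round(float(o['time']),2),'tcp',(o['tool_pos']*1000).round(1),'jawyaw',yaw.round(2),'xaxis',R[:,0].round(4),'F',o['wrist_force'].round(2),'w',round(o['width']*1000,2),'q',o['joint_positions'].round(2))
    return o,R,yaw
def delta(target,o,R):
    d=R.T@(np.array(target)-o['tool_pos']); print('tool delta frac',(d/.25).round(4)); return d
def turn(ty,yaw):
    a=(yaw-ty+180)%360-180; print('turn deg',round(a,2),'frac',round(a/360,4))
E
python3 - <<'E'
from h import *
o,R,yaw=state()
print(R.round(3))
turn(8,yaw);turn(188,yaw)
delta([.225,-.161,.27],o,R)
s=dict(np.load('side0.npz'));P=pts(s);m=(P[...,2]>.05)&(s['z_map']>0)&(P[...,1]<-.3)&(P[...,0]>.2)&(P[...,0]<.8)
q=P[m];print(np.percentile(q,[1,50,99],axis=0).round(3))
for c in range(-30,-70,-5):
    w=q[(abs(q[:,1]-c/100)<.025)]
    if len(w):print(c,w[:,0].min().round(3),w[:,2].max().round(3))
E
```

```text
t 0.15 tcp [ 225.  -501.4  204.6] jawyaw -65.83 xaxis [-5.0e-04  1.6e-03 -1.0e+00] F [0.7  0.39 0.64] w 93.95 q [-1.25  0.09  1.37 -0.    1.68 -0.1 ]
[[-0.001  0.409 -0.912]
 [ 0.002 -0.912 -0.409]
 [-1.    -0.002 -0.   ]]
turn deg -73.83 frac -0.2051
turn deg 106.17 frac 0.2949
tool delta frac [-0.2595 -1.2428 -0.5574]
[[ 0.354 -1.669  0.051]
 [ 0.519 -0.583  0.083]
 [ 0.796 -0.306  0.147]]
-30 0.729 0.094
-35 0.719 0.191
-40 0.728 0.155
-45 0.467 0.093
-50 0.405 0.078
-55 0.341 0.149
-60 0.34 0.149
-65 0.351 0.149
```

View pics/side_c.png

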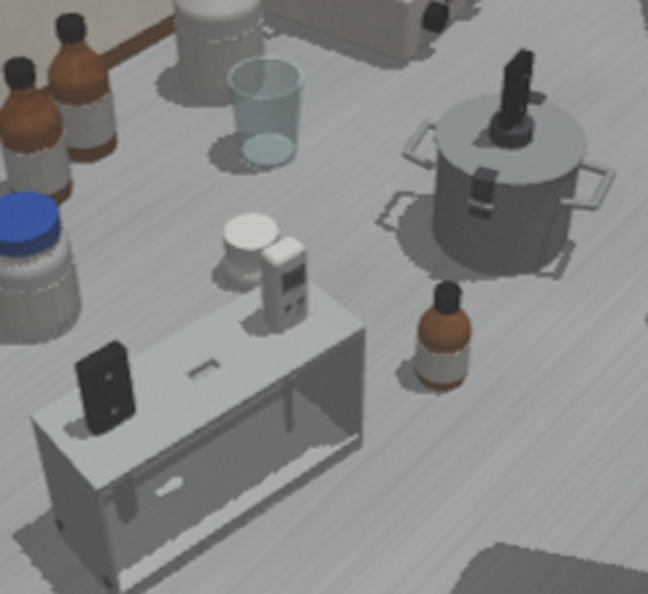

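Emit:
drive_tool(commands=[[[-0.029,0,0,-0.0228],[-0.029,0,0,-0.0228],[-0.029,0,0,-0.0228],[-0.029,0,0,-0.0228],[-0.029,0,0,-0.0228],[-0.029,0,0,-0.0228],[-0.029,0,0,-0.0228],[-0.029,0,0,-0.0228],[-0.029,0,0,-0.0228],[0,0,0,0]]], grip=1)

```text
time: 1.15
tool_pos: [0.2253, -0.5021, 0.2716]
ee_rot: [0.176, 1.569, -1.255]
wrist_force: [-0.1, 0.1, 0.1]
width: 0.0943
```

Run:
```python
from h import *
o,R,yaw=state();turn(8,yaw)
delta([.525,-.161,.25],o,R)
```

```text
t 1.15 tcp [ 225.3 -502.1  271.6] jawyaw 8.02 xaxis [ 5.0e-04 -1.5e-03 -1.0e+00] F [-0.08  0.1   0.06] w 94.27 q [-1.25  0.08  1.24 -0.    1.81 -1.39]
turn deg 0.02 frac 0.0001
tool delta frac [ 0.0848  1.3775 -1.184 ]
```

Emit:
drive_tool(commands=[[[0,0.05,-0.08,0],[0,0.08,-0.1,0],[0,0.1,-0.1,0],[0,0.1,-0.1,0],[0,0.1,-0.1,0],[0,0.1,-0.1,0],[0,0.1,-0.1,0],[0,0.1,-0.1,0],[0,0.1,-0.1,0],[0,0.1,-0.1,0],[0,0.1,-0.08,0],[0,0.1,-0.06,0],[0,0.1,-0.04,0],[0,0.08,-0.02,0],[0,0.04,-0.004,0],[0,0.0275,0,0],[0,0,0,0],[0,0,0,0]]])

```text
time: 2.95
tool_pos: [0.5243, -0.1611, 0.2707]
ee_rot: [-1.306, 1.57, -2.738]
wrist_force: [0.5, 0.0, 0.2]
width: 0.0941
```

Run:
```python
from h import *
o,R,yaw=state();turn(8,yaw)
delta([.525,-.161,.129],o,R)
s=snap('wrist','wrist1');P=pts(s);ok=s['z_map']>0
c=P[...,:2]-np.array([.525,-.161]);r=np.hypot(c[...,0],c[...,1])
for n,m in (('top',(P[...,2]>.155)&(P[...,2]<.18)),('grip',(P[...,2]>.12)&(P[...,2]<.18)),('bush',abs(P[...,2]-.112)<.004)):
    q=P[ok&m&(r<.035)]
    if len(q)>5:
        print(n,len(q),cv2.minAreaRect((q[:,:2]*1000).astype(np.float32)),np.median(q,0).round(4))
```

```text
t 2.95 tcp [ 524.3 -161.1  270.7] jawyaw 7.95 xaxis [-5.e-04 -2.e-04 -1.e+00] F [0.54 0.01 0.16] w 94.06 q [-0.4   0.08  1.25 -0.    1.81 -0.54]
turn deg -0.05 frac -0.0001
tool delta frac [ 5.667e-01  3.400e-03 -1.000e-04]
top 549 ((526.1633911132812, -159.84848022460938), (11.525849342346191, 29.442691802978516), 7.994751453399658) [ 0.5258 -0.1584  0.1666]
grip 659 ((525.9675903320312, -159.86514282226562), (11.789677619934082, 29.456249237060547), 8.327530860900879) [ 0.5255 -0.1553  0.1663]
bush 490 ((525.4131469726562, -159.34251403808594), (32.55471420288086, 30.85136604309082), 9.389435768127441) [ 0.5221 -0.1579  0.1108]
```

View pics/wrist1.png

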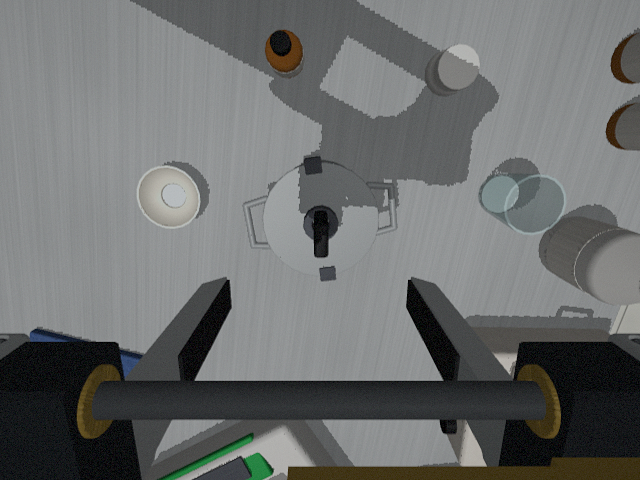

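Emit:
drive_tool(commands=[[[0.03,0.003,0,0],[0.08,0,0,0],[0.1,0,0,0],[0.1,0,0,0],[0.1,0,0,0],[0.08,0,0,0],[0.05,0,0,0],[0.027,0,0,0],[0,0,0,0],[0,0,0,0]]])

```text
time: 4.0
tool_pos: [0.526, -0.1608, 0.13]
ee_rot: [1.018, 1.569, -0.413]
wrist_force: [-0.2, -0.8, 0.2]
width: 0.0937
```

Run:
```python
from h import *
o,R,yaw=state();turn(8,yaw)
delta([.525,-.161,.129],o,R)
s=snap('wrist','wrist2')
```

```text
t 4.0 tcp [ 526.  -160.8  130. ] jawyaw 8.03 xaxis [ 1.8e-03 -8.0e-04 -1.0e+00] F [-0.18 -0.82  0.19] w 93.72 q [-0.4   0.11  1.49 -0.    1.53 -0.54]
turn deg 0.03 frac 0.0001
tool delta frac [ 0.0042 -0.0042  0.0003]
```

View pics/wrist2.png

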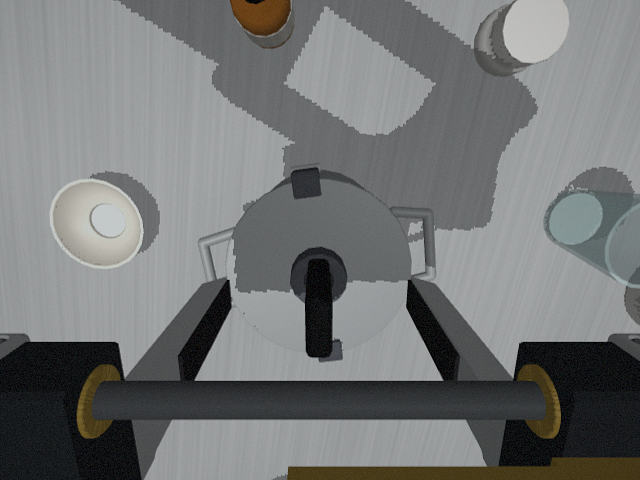

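Emit:
drive_tool(commands=[[[0,0,0,0],[0,0,0,0],[0,0,0,0],[0,0,0,0],[0,0,0,0],[0,0,0,0],[0,0,0,0],[0,0,0,0],[0,0,0,0],[0,0,0,0]]], grip=0)

```text
time: 5.05
tool_pos: [0.5255, -0.1604, 0.1289]
ee_rot: [-1.283, 1.571, -2.714]
wrist_force: [-0.6, -0.1, 0.4]
width: 0.0175
```

Run:
```python
from h import *
o,R,yaw=state()
```

```text
t 5.05 tcp [ 525.5 -160.4  128.9] jawyaw 8.04 xaxis [-0. -0. -1.] F [-0.64 -0.08  0.37] w 17.45 q [-0.4   0.11  1.49 -0.    1.53 -0.54]
```

Still closing; wait a bit more.

Emit:
drive_tool(commands=[[[0,0,0,0],[0,0,0,0],[0,0,0,0],[0,0,0,0]]])

```text
time: 5.45
tool_pos: [0.5255, -0.1605, 0.129]
ee_rot: [0.477, 1.571, -0.954]
wrist_force: [-0.3, 0.4, -0.6]
width: 0.012
```

Emit:
drive_tool(commands=[[[-0.01,0,0,0],[-0.02,0,0,0],[-0.04,0,0,0],[-0.06,0,0,0],[-0.06,0,0,0],[-0.06,0,0,0],[-0.06,0,0,0],[-0.06,0,0,0],[-0.06,0,0,0],[-0.06,0,0,0],[-0.06,0,0,0],[-0.06,0,0,0],[-0.06,0,0,0],[-0.05,0,0,0],[-0.03,0,0,0],[-0.02,0,0,0],[0,0,0,0],[0,0,0,0]]])

```text
time: 7.25
tool_pos: [0.5254, -0.1604, 0.3208]
ee_rot: [-2.036, 1.57, 2.817]
wrist_force: [-0.0, -0.2, -1.0]
width: 0.0117
```

Run:
```python
from h import *
o,R,yaw=state(); snap('side','side3'); snap('wrist','wrist3'); snap('top','top3')
turn(-8.7,yaw)
```

```text
t 7.25 tcp [ 525.4 -160.4  320.8] jawyaw 8.04 xaxis [-1.1e-03  4.0e-04 -1.0e+00] F [-0.01 -0.17 -1.04] w 11.73 q [-0.4   0.09  1.14 -0.    1.91 -0.54]
turn deg 16.74 frac 0.0465
```

View pics/side3.png

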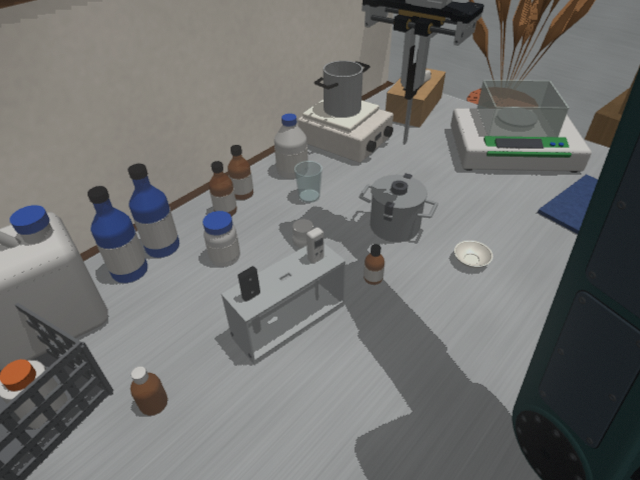

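View pics/wrist3.png

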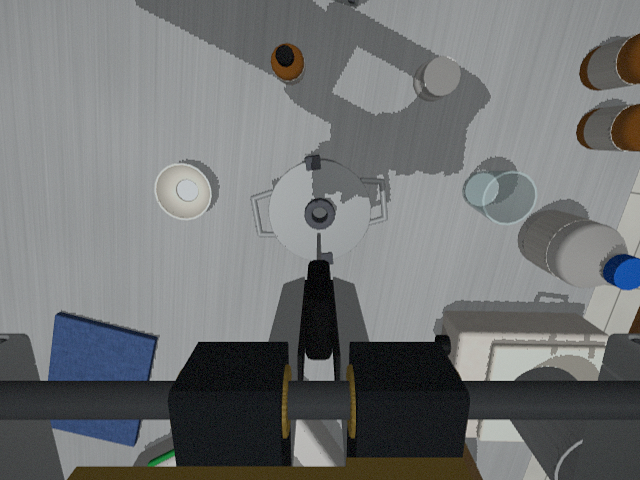

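```bash
cat >> h.py <<'E'
def blk(s,c,r,z0,z1):
    P=pts(s);ok=s['z_map']>0
    d=np.hypot(P[...,0]-c[0],P[...,1]-c[1])
    m=ok&(d<r)&(P[...,2]>z0)&(P[...,2]<z1); return P[m],m
def slab(s,c,r,zs):
    for a,b in zip(zs[:-1],zs[1:]):
        q,_=blk(s,c,r,a,b)
        if len(q)>8:
            R=cv2.minAreaRect((q[:,:2]*1000).astype(np.float32)); print(' z',a,b,len(q),'ctr',np.round(R[0],1),'sz',np.round(R[1],1),round(R[2],1),'med',(np.median(q,0)*1000).round(1))
def fitc(q):
    A=np.c_[2*q[:,:2],np.ones(len(q))];b=(q[:,:2]**2).sum(1);x=np.linalg.lstsq(A,b,rcond=None)[0];return x[:2],np.sqrt(x[2]+x[0]**2+x[1]**2)
E
python3 - <<'E'
from h import *
for n in ['top3','side3','wrist3']:
    s=dict(np.load(n+'.npz'));print(n)
    slab(s,(.5255,-.161),.03,[.2,.24,.28,.3,.31,.325,.34,.352,.375])
    q,m=blk(s,(.525,-.16),.021,.107,.117)
    if len(q)>10:
        print(' bush',len(q),cv2.minEnclosingCircle((q[:,:2]*1000).astype(np.float32)),(q.mean(0)*1000).round(1))
    q,m=blk(s,(.525,-.16),.075,.094,.103)
    if len(q)>10: print(' lid',len(q),cv2.minEnclosingCircle((q[:,:2]*1000).astype(np.float32)),cv2.fitEllipse(cv2.convexHull((q[:,:2]*1000).astype(np.float32))))
E
```

```text
top3
 z 0.2 0.24 15 ctr [ 523.4 -160.8] sz [11.9  2.6] 83.7 med [ 523.9 -155.9  227.7]
 z 0.24 0.28 19 ctr [ 523.3 -158.8] sz [9.9 2.2] 81.9 med [ 523.7 -155.3  259.8]
 z 0.31 0.325 33 ctr [ 520.7 -150.1] sz [23.1  6.7] 7.2 med [ 522.4 -147.7  316.8]
 z 0.325 0.34 89 ctr [ 523.  -150.5] sz [35.7  8.1] 12.8 med [ 522.1 -150.2  332.5]
 z 0.34 0.352 73 ctr [ 523.7 -149.9] sz [35.5  8.1] 11.1 med [ 522.3 -150.2  346.7]
 z 0.352 0.375 117 ctr [ 526.9 -158.8] sz [16.2 25. ] 2.9 med [ 526.3 -152.1  359.6]
 bush 222 ((525.2617797851562, -161.6558074951172), 16.95401382446289) [ 525.4 -161.3  112. ]
 lid 2802 ((524.375732421875, -160.752197265625), 60.84248733520508) ((525.4635009765625, -161.37306213378906), (113.92464447021484, 118.91397857666016), 12.28158187866211)
side3
 z 0.2 0.24 56 ctr [ 523.1 -161.8] sz [16.9  3.9] 89.2 med [ 523.6 -159.7  226. ]
 z 0.24 0.28 89 ctr [ 523.6 -162.1] sz [ 4.5 17.3] 2.1 med [ 523.4 -159.4  260.2]
 z 0.28 0.3 49 ctr [ 524.2 -161.9] sz [ 4.6 19. ] 9.3 med [ 523.1 -159.6  289.9]
 z 0.3 0.31 27 ctr [ 520.2 -160.6] sz [31.3 11.1] 74.3 med [ 521.  -152.8  307
[... 776 characters left out ...]
261.1]
 z 0.3 0.31 51 ctr [ 523.4 -146.5] sz [11.7  3.1] 5.7 med [ 522.9 -145.6  307.8]
 z 0.31 0.325 296 ctr [ 522.8 -148.3] sz [26.7  7. ] 7.8 med [ 523.4 -145.9  320. ]
 z 0.325 0.34 824 ctr [ 523.5 -148.5] sz [35.9  7.4] 9.3 med [ 523.  -148.5  333. ]
 z 0.34 0.352 857 ctr [ 523.6 -148.3] sz [36.1  7.8] 9.2 med [ 523.  -148.5  346.4]
 z 0.352 0.375 3433 ctr [ 521.5 -156.4] sz [32.5 31.7] 67.4 med [ 525.  -151.9  358.8]
 bush 561 ((525.9556274414062, -160.55491638183594), 16.873580932617188) [ 526.  -159.9  110.7]
 lid 7356 ((526.5992431640625, -160.33880615234375), 62.743343353271484) ((525.9578857421875, -160.20504760742188), (113.75679016113281, 119.61988830566406), 16.209428787231445)
```

Emit:
drive_tool(commands=[[[0,0,0,0.009],[0,0,0,0.0095],[0,0,0,0.0095],[0,0,0,0.0095],[0,0,0,0.009],[0,-0.01,-0.06,0],[0,-0.02,-0.1,0],[0,-0.02,-0.12,0],[0,-0.022,-0.12,0],[0,-0.022,-0.12,0],[0,-0.022,-0.12,0],[0,-0.022,-0.12,0],[0,-0.022,-0.12,0],[0,-0.022,-0.12,0],[0,-0.02,-0.12,0],[0,-0.016,-0.1,0],[0,-0.01,-0.06,0],[0,-0.01,-0.04,0],[0,0,-0.009,0],[0,0,0,0]]])

```text
time: 9.4
tool_pos: [0.517, 0.1767, 0.3214]
ee_rot: [0.052, 1.57, -1.671]
wrist_force: [-0.5, -0.0, 0.2]
width: 0.0115
```

Run:
```python
from h import *
o,R,yaw=state(); turn(-8.7,yaw);delta([.517,.1772,.3208],o,R)
for n in ['side','top','wrist']:
    s=snap(n,n+'4'); print(n); slab(s,o['tool_pos'][:2],.035,[.2,.215,.24,.28,.3,.31,.325])
```

```text
t 9.4 tcp [517.  176.7 321.4] jawyaw -8.7 xaxis [-1.e-04 -6.e-04 -1.e+00] F [-0.48 -0.03  0.19] w 11.54 q [ 0.23  0.09  1.14 -0.    1.91  0.38]
turn deg -0.0 frac -0.0
tool delta frac [ 0.0025 -0.0002 -0.0021]
side
 z 0.2 0.215 14 ctr [514.9 173.2] sz [10.3  3.3] 73.5 med [514.7 173.3 212. ]
 z 0.215 0.24 114 ctr [514.7 174.5] sz [14.8  4.9] 71.5 med [515.  174.8 227.9]
 z 0.24 0.28 202 ctr [514.5 174.2] sz [14.6  5.6] 71.8 med [514.8 174.7 261.3]
 z 0.28 0.3 111 ctr [514.7 174.2] sz [14.5  4.7] 70.3 med [514.7 174.8 290.3]
 z 0.3 0.31 51 ctr [511.9 175.2] sz [29.6  8.3] 72.6 med [512.3 176.6 307.6]
 z 0.31 0.325 159 ctr [510.2 177.1] sz [29.9 13.2] 61.2 med [511.  180.7 316. ]
top
wrist
 z 0.215 0.24 31 ctr [517.9 182.8] sz [1.1 2.5] 76.3 med [518.3 183.  226.9]
 z 0.24 0.28 71 ctr [517.9 183. ] sz [1.  2.2] 81.0 med [518.2 183.  260.4]
 z 0.3 0.31 43 ctr [518.9 189.8] sz [ 3.3 11.8] 81.4 med [518.8 190.9 307.8]
 z 0.31 0.325 282 ctr [518.4 188.2] sz [ 7.3 24.8] 80.6 med [519.1 190.6 320.4]
```

View pics/side4.png

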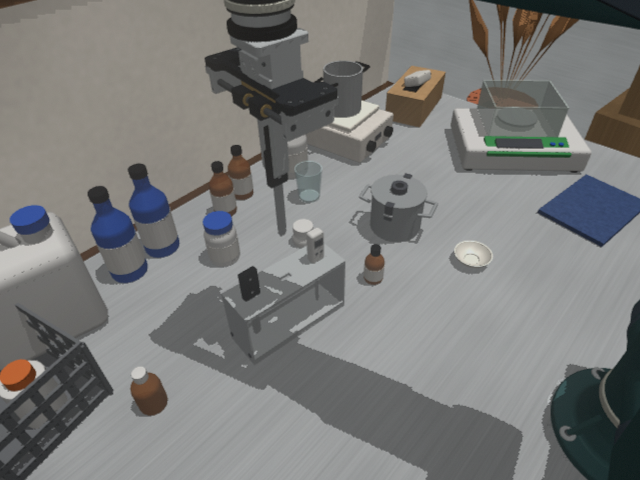

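View pics/wrist4.png

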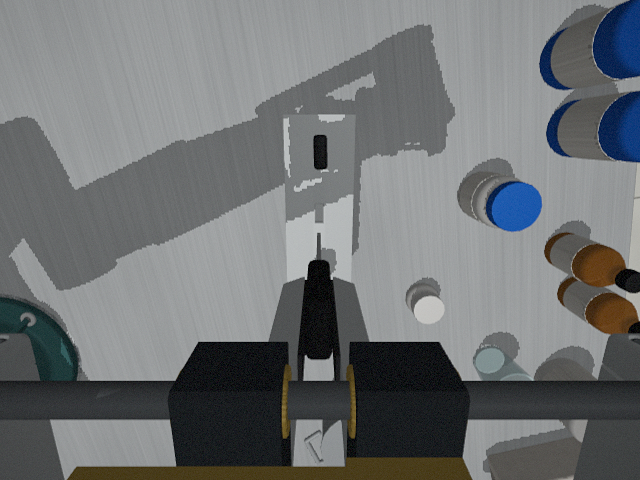

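Emit:
drive_tool(commands=[[[0.02,0,-0.002,0],[0.04,0,0,0],[0.06,0,0,0],[0.06,0,0,0],[0.06,0,0,0],[0.04,0,0,0],[0.02,0,0,0],[0.016,0,0,0],[0,0,0,0],[0,0,0,0]]])

```text
time: 10.55
tool_pos: [0.5173, 0.1775, 0.2431]
ee_rot: [1.883, 1.57, 0.161]
wrist_force: [-0.2, 0.2, -0.1]
width: 0.0117
```

Run:
```python
from h import *
o,R,yaw=state()
s0=dict(np.load('side0.npz'))
for n in ['side','wrist','top']:
    s=snap(n,n+'5'); print(n); slab(s,o['tool_pos'][:2],.03,[.127,.135,.16,.19,.21])
    if n=='top': continue
    # slot: points within rack top area that see below top
    P=pts(s);c=P[...,:2]-np.array([.517,.177]); a=np.radians(-8.7); lx=c@[np.cos(a),np.sin(a)]; ly=c@[-np.sin(a),np.cos(a)]
s=dict(np.load('side5.npz'))
d=cv2.resize(s['pixels'][200:330,220:360],None,fx=4.5,fy=4.5,interpolation=cv2.INTER_NEAREST);cv2.imwrite('pics/side5c.png',d[...,::-1])
d=cv2.resize(dict(np.load('wrist5.npz'))['pixels'][100:300,240:400],None,fx=3,fy=3,interpolation=cv2.INTER_NEAREST);cv2.imwrite('pics/wrist5c.png',d[...,::-1])
```

```text
t 10.55 tcp [517.3 177.5 243.1] jawyaw -8.7 xaxis [ 1.2e-03  2.0e-04 -1.0e+00] F [-0.19  0.2  -0.15] w 11.74 q [ 0.23  0.08  1.31 -0.    1.76  0.38]
side
 z 0.135 0.16 89 ctr [514.9 174.9] sz [14.6  4.5] 73.3 med [515.4 176.5 147.9]
 z 0.16 0.19 119 ctr [515.6 175. ] sz [15.   5.1] 75.7 med [515.1 176.1 175.3]
 z 0.19 0.21 82 ctr [514.8 175.5] sz [14.6  4.2] 71.9 med [515.1 175.7 199.5]
wrist
 z 0.135 0.16 31 ctr [518.2 184.4] sz [2.6 1.2] 6.7 med [518.  184.4 148.6]
 z 0.16 0.19 47 ctr [518.3 184.4] sz [0.8 2.2] 81.2 med [518.5 184.4 176.3]
 z 0.19 0.21 28 ctr [518.2 184.5] sz [0.9 2. ] 87.3 med [518.2 184.5 196.2]
top
```

View pics/side5c.png

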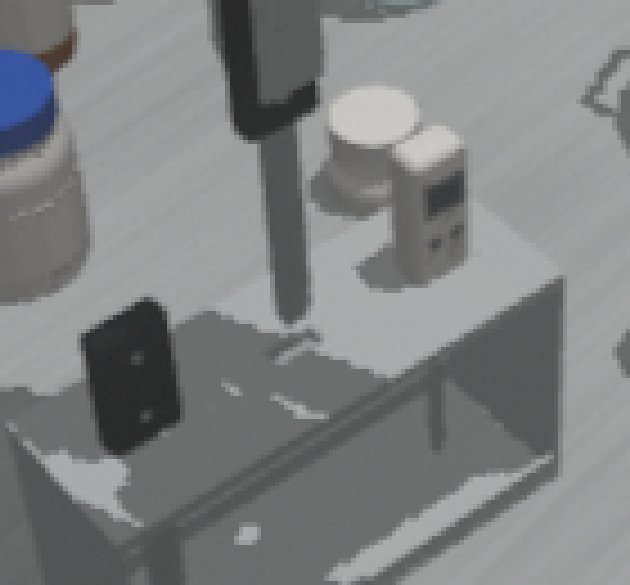

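View pics/wrist5c.png

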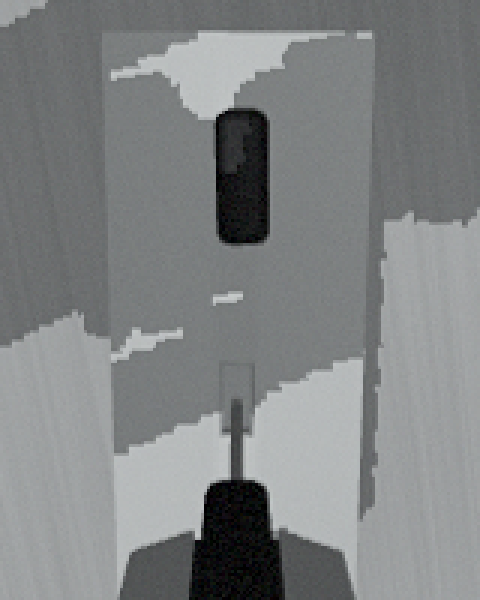

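```bash
cat >> h.py <<'E'
def ray(s,u,v,z):
    K=s['mtx'];T=np.linalg.inv(s['extrinsics']);d=T[:3,:3]@np.array([(u-K[0,2])/K[0,0],-(v-K[1,2])/K[1,1],-1]);o=T[:3,3];return o+d*(z-o[2])/d[2]
def proj(s,p):
    c=s['extrinsics']@np.r_[p,1];K=s['mtx'];return np.array([K[0,0]*c[0]/-c[2]+K[0,2],K[1,1]*-c[1]/-c[2]+K[1,2]])
E
python3 - <<'E'
from h import *
s=dict(np.load('wrist5.npz'))
for u,v in ((220,362),(254,362),(220,435),(254,435)): print(ray(s,240+u/3-.5+.17,100+v/3-.33,.118).round(4))
s=dict(np.load('side5.npz'));a=np.radians(-8.7)
print('expected slot outline side crop')
for cx,cy in ((.517,.177),(.5165,.176)):
  for lx,ly in ((-4,-10),(-4,10),(4,10),(4,-10)):
    p=np.array([cx+(np.cos(a)*lx-np.sin(a)*ly)/1e3,cy+(np.sin(a)*lx+np.cos(a)*ly)/1e3,.118]); print(((proj(s,p)-[220,200]+.4)*4.5).round(0))
s=dict(np.load('side0.npz'));d=cv2.resize(s['pixels'][255:295,265:305],None,fx=14,fy=14,interpolation=cv2.INTER_NEAREST);cv2.imwrite('pics/side0s.png',d[...,::-1])
for cx,cy in ((.517,.177),):
  for lx,ly in ((-4,-10),(-4,10),(4,10),(4,-10)):
    p=np.array([cx+(np.cos(a)*lx-np.sin(a)*ly)/1e3,cy+(np.sin(a)*lx+np.cos(a)*ly)/1e3,.118]); print(((proj(s,p)-[265,255]+.5)*14).round(0))
E
```

```text
[0.5147 0.1909 0.118 ]
[0.5242 0.1895 0.118 ]
[0.5113 0.1696 0.118 ]
[0.521  0.1681 0.118 ]
expected slot outline side crop
[318. 342.]
[274. 368.]
[261. 356.]
[305. 330.]
[321. 341.]
[276. 367.]
[264. 355.]
[308. 329.]
[360. 294.]
[222. 376.]
[182. 337.]
[320. 257.]
```

View pics/side0s.png

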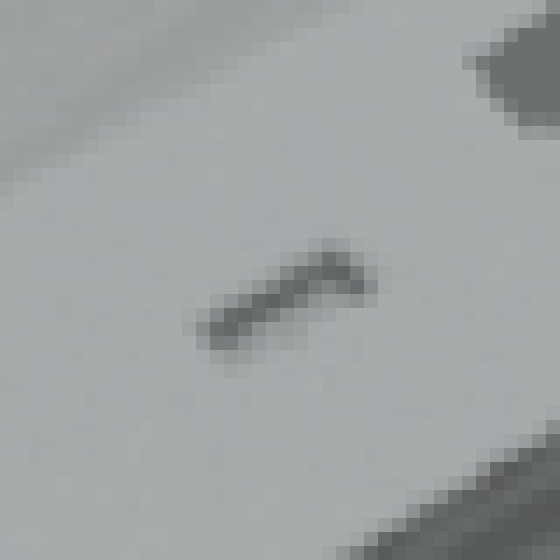

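Emit:
drive_tool(commands=[[[0,0,-0.004,0],[0.02,0,0,0],[0.02,0,0,0],[0.02,0,0,0],[0.02,0,0,0],[0.02,0,0,0],[0.02,0,0,0],[0,0,0,0]]])

```text
time: 11.5
tool_pos: [0.5167, 0.1783, 0.2113]
ee_rot: [-1.137, 1.569, -2.86]
wrist_force: [0.0, -0.6, -0.2]
width: 0.0119
```

Run:
```python
from h import *
o,R,yaw=state()
s=snap('side','side6')
d=cv2.resize(s['pixels'][200:330,220:360],None,fx=4.5,fy=4.5,interpolation=cv2.INTER_NEAREST);cv2.imwrite('pics/side6c.png',d[...,::-1])
s=snap('wrist','wrist6')
d=cv2.resize(s['pixels'][100:300,240:400],None,fx=3,fy=3,interpolation=cv2.INTER_NEAREST);cv2.imwrite('pics/wrist6c.png',d[...,::-1])
```

```text
t 11.5 tcp [516.7 178.3 211.3] jawyaw -8.7 xaxis [-1.8e-03 -5.0e-04 -1.0e+00] F [ 0.04 -0.59 -0.17] w 11.86 q [ 0.23  0.08  1.37 -0.    1.7   0.38]
```

View pics/side6c.png

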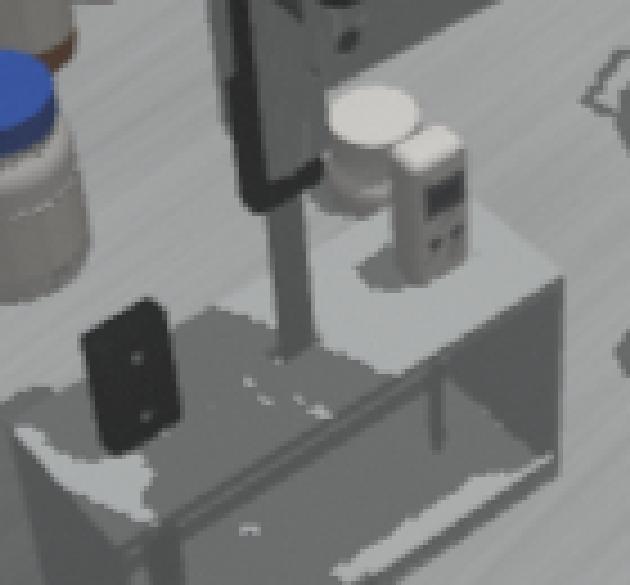

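View pics/wrist6c.png

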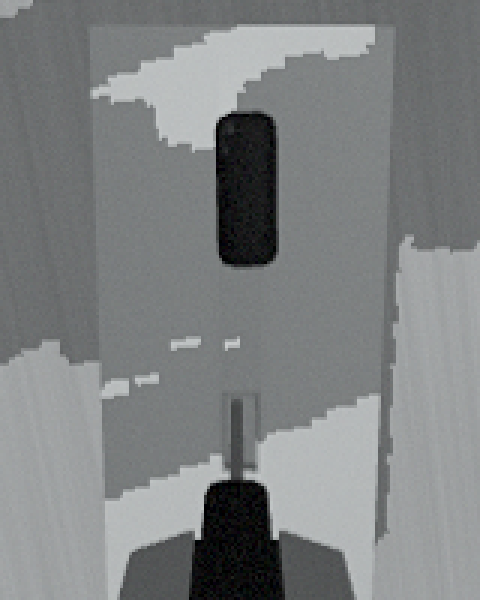

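Emit:
drive_tool(commands=[[[0.02,0.002,0,0],[0.02,0,0,0],[0.02,0,0,0],[0.02,0,0,0],[0.02,0,0,0],[0.02,0,0,0],[0,0,0,0]]])

```text
time: 12.3
tool_pos: [0.5171, 0.1783, 0.1813]
ee_rot: [-1.139, 1.569, -2.861]
wrist_force: [-0.7, -1.1, -0.8]
width: 0.0115
```

Emit:
drive_tool(commands=[[[0.02,0,0,0],[0.02,0,0,0],[0.02,0,0,0],[0.02,0,0,0],[0.02,0,0,0],[0.02,0,0,0],[0.01,0,0,0],[0,0,0,0],[0,0,0,0]]])

```text
time: 13.2
tool_pos: [0.5178, 0.1784, 0.1501]
ee_rot: [1.691, 1.571, -0.032]
wrist_force: [-0.1, 1.0, -0.4]
width: 0.0117
```

Run:
```python
from h import *
o,R,yaw=state()
s=snap('side','side7')
d=cv2.resize(s['pixels'][200:330,220:360],None,fx=4.5,fy=4.5,interpolation=cv2.INTER_NEAREST);cv2.imwrite('pics/side7c.png',d[...,::-1])
```

```text
t 13.2 tcp [517.8 178.4 150.1] jawyaw -8.7 xaxis [ 3.e-04 -0.e+00 -1.e+00] F [-0.07  1.01 -0.4 ] w 11.71 q [ 0.23  0.1   1.47 -0.    1.57  0.38]
```

View pics/side7c.png

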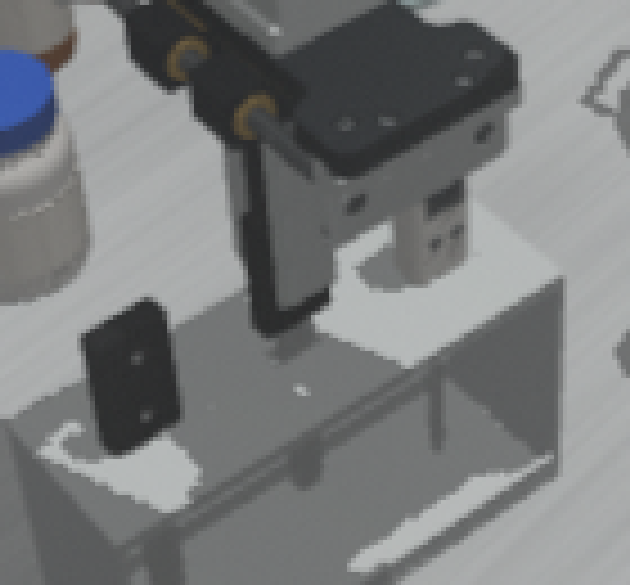

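Emit:
drive_tool(commands=[[[0.016,0,0,0],[0.016,0,0,0],[0.012,0,0,0],[0.006,0,0,0],[0,0,0,0],[0,0,0,0]]])

```text
time: 13.85
tool_pos: [0.5177, 0.1784, 0.1374]
ee_rot: [0.081, 1.571, -1.642]
wrist_force: [0.1, -0.8, -0.7]
width: 0.0115
```

Emit:
drive_tool(commands=[[[0.004,0,0,0],[0,0,0,0],[0,0,0,0]]])

```text
time: 14.15
tool_pos: [0.5177, 0.1784, 0.1365]
ee_rot: [1.371, 1.571, -0.352]
wrist_force: [-0.1, 0.1, -0.3]
width: 0.0116
```

Emit:
drive_tool(commands=[[[0.004,0,0,0],[0,0,0,0],[0,0,0,0]]])

```text
time: 14.45
tool_pos: [0.5177, 0.1784, 0.1354]
ee_rot: [-0.065, 1.571, -1.787]
wrist_force: [-0.8, -0.0, -0.7]
width: 0.0121
```

Emit:
drive_tool(commands=[[[0.003,0,0,0],[0,0,0,0],[0,0,0,0]]])

```text
time: 14.75
tool_pos: [0.5178, 0.1784, 0.1349]
ee_rot: [1.775, 1.57, 0.052]
wrist_force: [-0.5, 0.8, 0.7]
width: 0.0117
```

Emit:
drive_tool(commands=[[[0.003,0,0,0],[0,0,0,0],[0,0,0,0]]])

```text
time: 15.05
tool_pos: [0.5178, 0.1784, 0.1349]
ee_rot: [1.848, 1.57, 0.126]
wrist_force: [-1.7, 0.0, 5.1]
width: 0.0117
```

Emit:
drive_tool(commands=[[[0.003,0,0,0],[0,0,0,0],[0,0,0,0]]])

```text
time: 15.35
tool_pos: [0.5178, 0.1784, 0.1349]
ee_rot: [1.822, 1.57, 0.1]
wrist_force: [-2.9, -1.1, 8.6]
width: 0.0118
```

Run:
```python
from h import *
o,R,yaw=state()
s=snap('side','side8')
d=cv2.resize(s['pixels'][200:330,220:360],None,fx=4.5,fy=4.5,interpolation=cv2.INTER_NEAREST);cv2.imwrite('pics/side8c.png',d[...,::-1])
```

```text
t 15.35 tcp [517.8 178.4 134.9] jawyaw -8.7 xaxis [ 1.3e-03  1.0e-04 -1.0e+00] F [-2.87 -1.12  8.65] w 11.81 q [ 0.23  0.11  1.49 -0.    1.54  0.38]
```

View pics/side8c.png

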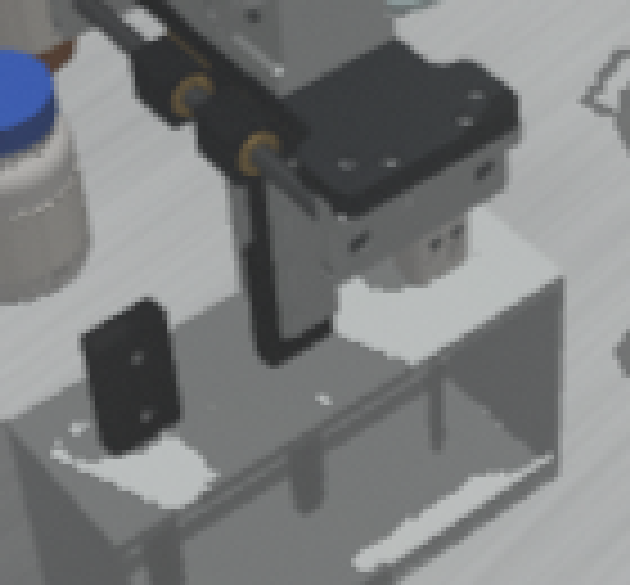

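Emit:
drive_tool(commands=[[[-0.004,0,0,0],[0,0,0,0],[0,0,0,0],[0,0,0,0],[0,0,0,0],[0,0,0,0],[0,0,0,0],[0,0,0,0],[0,0,0,0]]], grip=0.6)

```text
time: 16.3
tool_pos: [0.5177, 0.1784, 0.1342]
ee_rot: [0.679, 1.571, -1.044]
wrist_force: [0.1, 0.3, 0.2]
width: 0.0565
```

Emit:
drive_tool(commands=[[[-0.02,0,0,0],[-0.06,0,0,0],[-0.08,0,0,0],[-0.08,0,0,0],[-0.08,0,0,0],[-0.04,0,0,0],[-0.02,0,0,0],[0,0,0,0]]])

```text
time: 17.1
tool_pos: [0.5179, 0.1784, 0.23]
ee_rot: [1.881, 1.569, 0.158]
wrist_force: [-0.3, 0.2, -0.2]
width: 0.0563
```

Run:
```python
from h import *
o,R,yaw=state();delta([.507,.1135,.230],o,R)
for n in ['side','wrist','top']:
    s=snap(n,n+'9'); print(n)
    slab(s,(.517,.177),.028,[.125,.14,.16,.182]);slab(s,(.507,.1135),.028,[.125,.14,.16,.174,.186])
```

```text
t 17.1 tcp [517.9 178.4 230. ] jawyaw -8.7 xaxis [ 1.4e-03  2.0e-04 -1.0e+00] F [-0.3   0.21 -0.16] w 56.32 q [ 0.23  0.08  1.33 -0.    1.73  0.38]
tool delta frac [-0.     -0.004   0.2634]
side
 z 0.125 0.14 114 ctr [511.9 177.9] sz [30.5  9.2] 66.9 med [511.4 179.6 132.3]
 z 0.14 0.16 165 ctr [511.7 178. ] sz [30.1 11.2] 64.7 med [511.6 179.8 150.6]
 z 0.16 0.182 203 ctr [516.  176.3] sz [29.5 13.9] 83.0 med [513.  178.7 172.1]
 z 0.125 0.14 101 ctr [501.  117.1] sz [27.6 13.7] 50.1 med [499.1 120.4 132.1]
 z 0.14 0.16 146 ctr [502.4 118.5] sz [26.6 13.8] 41.9 med [499.2 121.6 149.5]
 z 0.16 0.174 111 ctr [501.5 118.1] sz [26.5 14.3] 46.7 med [499.2 121.1 166.9]
 z 0.174 0.186 145 ctr [505.9 113.4] sz [26.1 18.3] 83.2 med [503.5 115.3 179.6]
wrist
 z 0.125 0.14 67 ctr [519.5 192. ] sz [ 3.  11.7] 81.4 med [519.9 192.9 133.6]
 z 0.14 0.16 111 ctr [519.7 192. ] sz [ 3.2 11.8] 80.2 med [519.9 193.1 151.3]
 z 0.16 0.182 750 ctr [517.4 178.7] sz [30.3 11.7] 81.3 med [517.9 180.7 172.5]
 z 0.125 0.14 173 ctr [508.8 126.6] sz [ 5.8 18.3] 87.9 med [510.  127.9 132.8]
 z 0.14 0.16 272 ctr [508.4 125.9] sz [18.7  7.4] 3.1 med [509.3 127.9 150.3]
 z 0.16 0.174 243 ctr [504.7 122.5] sz [25.3 13.3] 32.5 med [509.2 127.9 167.1]
 z 0.174 0.186 801 ctr [507.7 116.2] sz [26.5 18. ] 80.8 med [507.8 117.8 178.4]
top
 z 0.174 0.186 49 ctr [505.9 105.6] sz [16.7  8.3] 2.5 med [507.5 105.  179.9]
```

View pics/side9.png

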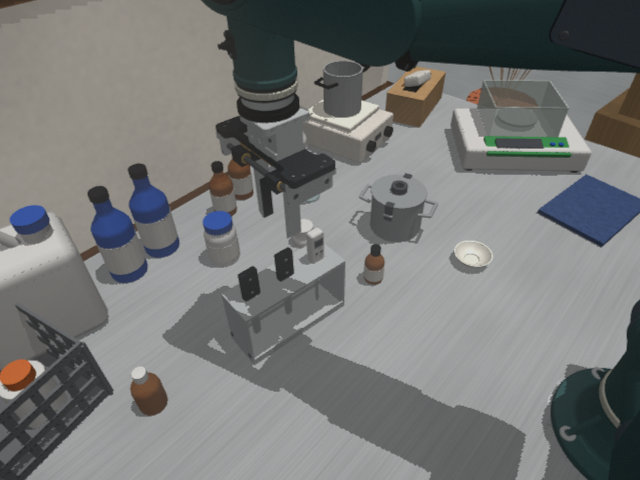

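View pics/wrist9.png

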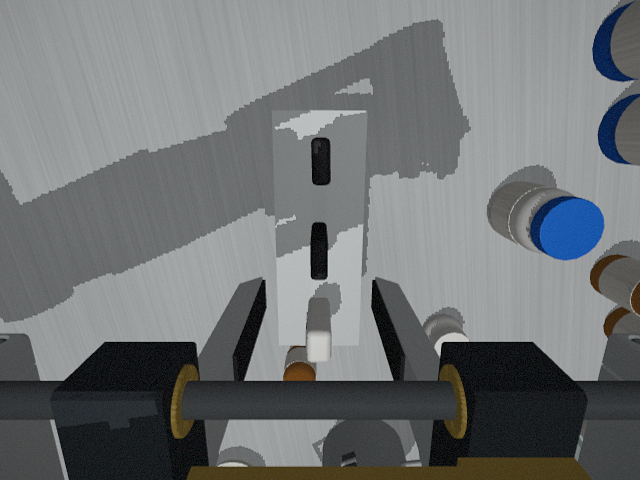

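Emit:
drive_tool(commands=[[[0,0,0.03,0],[0,0,0.06,0],[0,0,0.06,0],[0,-0.001,0.06,0],[0,0,0.04,0],[0,0,0.0125,0],[0,0,0,0]]])

```text
time: 17.95
tool_pos: [0.5075, 0.1129, 0.2294]
ee_rot: [2.104, 1.57, 0.38]
wrist_force: [-0.7, 0.8, -0.8]
width: 0.0567
```

Run:
```python
from h import *
o,R,yaw=state();delta([.507,.1138,.130],o,R)
s=snap('wrist','wrist10')
slab(s,(.507,.1135),.028,[.125,.14,.16,.174,.186])
```

```text
t 17.95 tcp [507.5 112.9 229.4] jawyaw -8.78 xaxis [ 5.e-04  2.e-04 -1.e+00] F [-0.73  0.79 -0.81] w 56.73 q [0.11 0.02 1.4  0.   1.73 0.26]
tool delta frac [ 0.3977 -0.0027 -0.0033]
 z 0.125 0.14 101 ctr [508.9 126.1] sz [ 5.4 18.6] 84.8 med [509.3 128.  133. ]
 z 0.14 0.16 161 ctr [508.6 126.2] sz [18.6  5.9] 0.2 med [509.3 128.  150.7]
 z 0.16 0.174 160 ctr [503.8 121.7] sz [26.3 13.2] 36.2 med [507.9 127.9 167.8]
 z 0.174 0.186 929 ctr [508. 116.] sz [25.2 17.4] 80.8 med [507.9 117.  178.5]
```

View pics/wrist10.png

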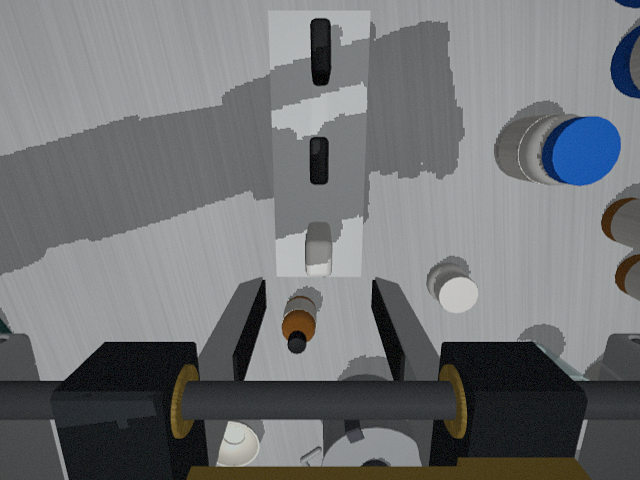

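Emit:
drive_tool(commands=[[[0.03,0,-0.003,0],[0.07,0,0,0],[0.08,0,0,0],[0.08,0,0,0],[0.07,0,0,0],[0.045,0,0,0],[0.02,0,0,0],[0,0,0,0]]])

```text
time: 18.8
tool_pos: [0.5073, 0.1145, 0.1297]
ee_rot: [-1.27, 1.569, -2.992]
wrist_force: [0.3, -0.0, -0.5]
width: 0.056
```

Emit:
drive_tool(commands=[[[0,0,0,0],[0,0,0,0],[0,0,0,0],[0,0,0,0],[0,0,0,0],[0,0,0,0],[0,0,0,0],[0,0,0,0],[0,0,0,0],[0,0,0,0]]], grip=0)

```text
time: 19.8
tool_pos: [0.5078, 0.1142, 0.1307]
ee_rot: [1.576, 1.57, -0.146]
wrist_force: [0.5, 0.1, 2.6]
width: 0.0182
```

Run:
```python
from h import *
o,R,yaw=state();delta([.507,.1138,.130],o,R)
```

```text
t 19.8 tcp [507.8 114.2 130.7] jawyaw -8.71 xaxis [ 5.e-04 -1.e-04 -1.e+00] F [0.52 0.12 2.57] w 18.16 q [ 0.11  0.05  1.56 -0.    1.53  0.26]
tool delta frac [ 0.0029 -0.0027  0.0022]
```

Emit:
drive_tool(commands=[[[-0.01,0,0,0],[-0.02,0,0,0],[-0.04,0,0,0],[-0.06,0,0,0],[-0.06,0,0,0],[-0.06,0,0,0],[-0.06,0,0,0],[-0.06,0,0,0],[-0.06,0,0,0],[-0.06,0,0,0],[-0.05,0,0,0],[-0.03,0,0,0],[-0.02,0,0,0],[-0.01,0,0,0],[0,0,0,0]]])

```text
time: 21.3
tool_pos: [0.5076, 0.1143, 0.2803]
ee_rot: [-1.03, 1.57, -2.752]
wrist_force: [0.3, 0.9, -0.3]
width: 0.0178
```

Run:
```python
from h import *
o,R,yaw=state();delta([.5253,-.1612,.28],o,R)
for n in ['side','wrist','top']:
    s=snap(n,n+'11'); print(n); slab(s,(.507,.1135),.025,[.155,.18,.21,.24,.265])
    slab(s,(.517,.177),.028,[.16,.182])
```

```text
t 21.3 tcp [507.6 114.3 280.3] jawyaw -8.7 xaxis [-4.e-04 -2.e-04 -1.e+00] F [ 0.31  0.93 -0.27] w 17.78 q [ 0.11  0.02  1.3  -0.    1.83  0.26]
tool delta frac [0.0014 0.2368 1.0785]
side
 z 0.155 0.18 25 ctr [504.8 113.7] sz [5.2 3.9] 48.9 med [505.3 114.1 172. ]
 z 0.18 0.21 52 ctr [505.5 114.6] sz [5.3 4.2] 32.8 med [505.1 114.5 197. ]
 z 0.21 0.24 56 ctr [505.2 113.8] sz [5.3 4.4] 48.4 med [504.7 114.2 225. ]
 z 0.24 0.265 50 ctr [505.8 113.6] sz [6.1 5.7] 39.4 med [505.1 114.  251.3]
 z 0.16 0.182 204 ctr [516.  176.5] sz [29.4 12.8] 82.5 med [513.  178.7 172.4]
wrist
 z 0.155 0.18 36 ctr [507.7 117.2] sz [2.5 5.8] 77.3 med [507.7 117.8 173.5]
 z 0.18 0.21 88 ctr [507.7 117.5] sz [2.3 5.5] 79.3 med [507.7 117.8 195.9]
 z 0.21 0.24 113 ctr [507.6 117.2] sz [3.4 6. ] 79.2 med [507.5 118.  226.6]
 z 0.16 0.182 606 ctr [517.7 178.3] sz [29.4 11.7] 81.1 med [517.6 178.9 172.6]
top
```

View pics/side11.png

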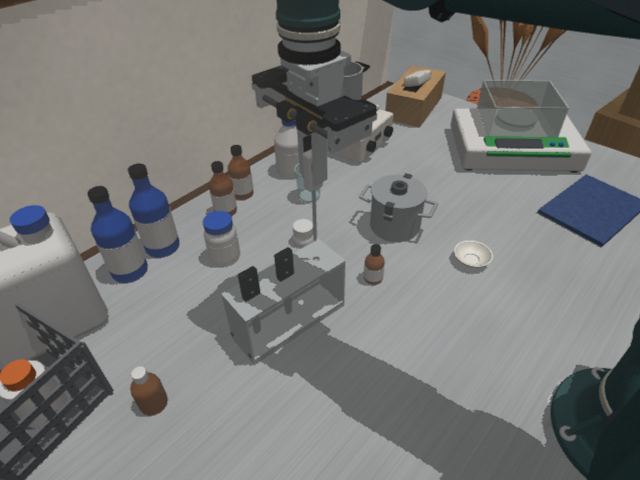

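Emit:
drive_tool(commands=[[[0,0.01,0.04,0],[0,0.015,0.07,0],[0,0.02,0.1,0],[0,0.022,0.1,0],[0,0.022,0.1,0],[0,0.022,0.1,0],[0,0.022,0.1,0],[0,0.022,0.1,0],[0,0.022,0.1,0],[0,0.02,0.1,0],[0,0.02,0.08,0],[0,0.01,0.05,0],[0,0.006,0.03,0],[0,0.0035,0.0085,0],[0,0,0,0],[0,0,0,0]]])

```text
time: 23.05
tool_pos: [0.5253, -0.1604, 0.2806]
ee_rot: [2.397, 1.571, 0.676]
wrist_force: [-1.0, -0.7, -1.5]
width: 0.0181
```

```bash
cat > m.py <<'E'
from h import *
import sys
t=sys.argv[1]
o,R,yaw=state();delta([.5253,-.1612,o['tool_pos'][2]],o,R)
tip=o['tool_pos'][2]-.120
for n in ['side','wrist','top']:
    s=snap(n,n+t); print(n); slab(s,(.5253,-.161),.02,[max(.12,tip-.003),.18,.21,.24,.265])
    q,m=blk(s,(.525,-.161),.021,.107,.117)
    if len(q)>10: print(' bush',len(q),np.round(cv2.fitEllipse(cv2.convexHull((q[:,:2]*1000).astype(np.float32)))[0],1),cv2.minEnclosingCircle((q[:,:2]*1000).astype(np.float32)))
    q,m=blk(s,(.525,-.161),.075,.094,.103)
    if len(q)>10: print(' lid',len(q),np.round(cv2.fitEllipse(cv2.convexHull((q[:,:2]*1000).astype(np.float32)))[0],1))
for n,(u0,v0) in (('side',(360,140)),('wrist',(260,180))):
    s=dict(np.load(n+t+'.npz'));d=cv2.resize(s['pixels'][v0:v0+110,u0:u0+110],None,fx=5,fy=5,interpolation=cv2.INTER_NEAREST);cv2.imwrite(f'pics/{n}{t}c.png',d[...,::-1])
E
python3 m.py 12
```

```text
t 23.05 tcp [ 525.3 -160.4  280.6] jawyaw -8.64 xaxis [ 2.e-04  2.e-04 -1.e+00] F [-0.98 -0.7  -1.5 ] w 18.06 q [-0.4   0.08  1.23  0.    1.83 -0.25]
tool delta frac [-0.      0.0004  0.003 ]
side
 z 0.15763202436871732 0.18 21 ctr [ 522.9 -161.1] sz [6.3 4.4] 57.9 med [ 523.1 -159.9  172.8]
 z 0.18 0.21 41 ctr [ 524.1 -161.1] sz [5.9 6.2] 30.3 med [ 523.3 -160.2  195.3]
 z 0.21 0.24 47 ctr [ 524.1 -160.3] sz [6.1 8.5] 22.2 med [ 523.2 -160.1  223.6]
 z 0.24 0.265 40 ctr [ 523.4 -160.8] sz [6.2 5.9] 39.8 med [ 523.2 -160.   252.7]
 bush 137 [ 524.3 -161.6] ((523.8619384765625, -161.93299865722656), 17.665048599243164)
 lid 1387 [ 524.7 -161.8]
wrist
 z 0.15763202436871732 0.18 32 ctr [ 525.7 -157.6] sz [2.7 5.8] 77.1 med [ 525.8 -156.9  173.4]
 z 0.18 0.21 88 ctr [ 525.6 -157.2] sz [2.3 5.5] 80.3 med [ 525.7 -156.9  195.5]
 z 0.21 0.24 115 ctr [ 525.6 -157.4] sz [3.3 6. ] 79.5 med [ 525.4 -156.7  226.4]
 bush 646 [ 526.  -160.3] ((525.9920043945312, -160.2117462158203), 16.76030158996582)
 lid 8688 [ 526.  -160.5]
top
 z 0.18 0.21 19 ctr [ 524.3 -158.7] sz [5.6 3.3] 18.3 med [ 523.8 -158.8  193.7]
 z 0.21 0.24 20 ctr [ 525.  -158.5] sz [2.3 5.6] 89.7 med [ 524.8 -158.3  223.3]
 bush 215 [ 525.6 -161.6] ((525.4130249023438, -161.6984405517578), 16.903453826904297)
 lid 2650 [ 525.2 -160.8]
```

View pics/side12c.png

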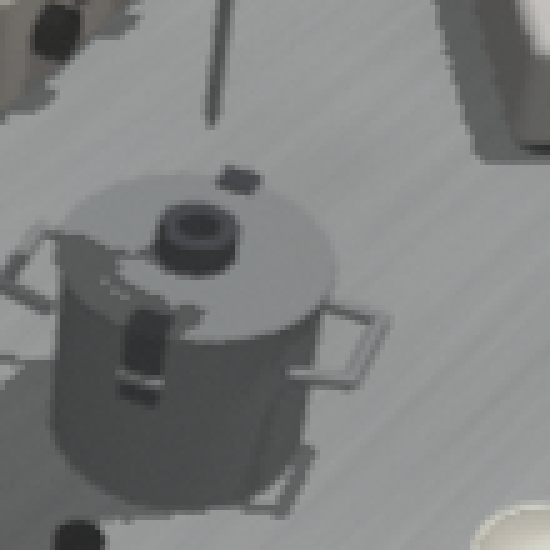

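View pics/wrist12.png

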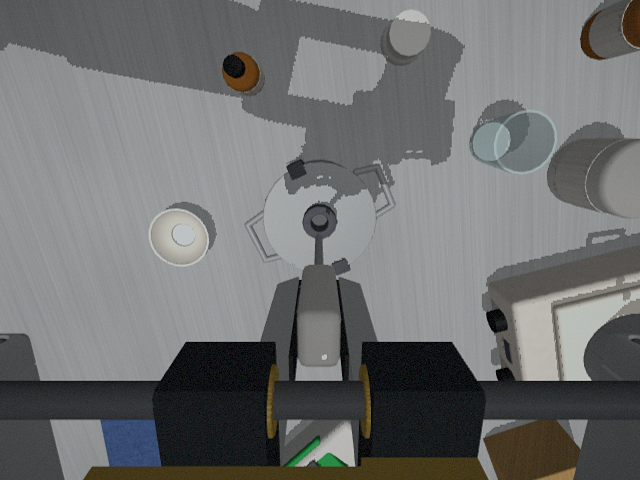

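Emit:
drive_tool(commands=[[[0.02,0.001,0.0016,0],[0.03,0,0,0],[0.03,0,0,0],[0.03,0,0,0],[0.02,0,0,0],[0,0,0,0],[0,0,0,0],[0,0,0,0]]])

```text
time: 24.0
tool_pos: [0.5257, -0.1617, 0.2485]
ee_rot: [1.25, 1.57, -0.472]
wrist_force: [-0.0, 0.0, -0.8]
width: 0.0179
```

```bash
python3 m.py 13
```

```text
t 24.0 tcp [ 525.7 -161.7  248.5] jawyaw -8.7 xaxis [ 8.e-04 -4.e-04 -1.e+00] F [-0.01  0.04 -0.84] w 17.85 q [-0.4   0.08  1.29 -0.    1.77 -0.25]
tool delta frac [-0.     -0.0017 -0.0018]
side
 z 0.12545491562760241 0.18 60 ctr [ 523.3 -162.6] sz [8.6 5.6] 66.0 med [ 523.9 -161.3  157.5]
 z 0.18 0.21 44 ctr [ 523.5 -161. ] sz [5.8 6.6] 29.7 med [ 523.3 -161.3  194.9]
 z 0.21 0.24 43 ctr [ 522.6 -160.8] sz [22.5 12.8] 69.6 med [ 523.  -161.1  225.9]
 z 0.24 0.265 174 ctr [ 527.  -157.1] sz [32.6 22.3] 18.8 med [ 521.7 -152.1  254.1]
 bush 135 [ 524.3 -161.6] ((523.4057006835938, -162.60745239257812), 17.741817474365234)
 lid 1377 [ 524.7 -161.8]
wrist
 z 0.12545491562760241 0.18 128 ctr [ 526.1 -158.8] sz [2.6 5.8] 79.3 med [ 526.1 -158.2  158.9]
 z 0.18 0.21 115 ctr [ 525.9 -158.9] sz [3.5 6. ] 79.4 med [ 525.8 -158.1  195.9]
 z 0.21 0.24 27 ctr [ 526.5 -149.5] sz [11.3 11.6] 43.0 med [ 527.2 -147.9  239.5]
 z 0.24 0.265 1001 ctr [ 526.9 -150.3] sz [ 6.8 35.1] 80.7 med [ 527.3 -149.   255.9]
 bush 738 [ 526.  -160.2] ((526.0025634765625, -160.38101196289062), 16.784427642822266)
 lid 10000 [ 525.9 -159.8]
top
 z 0.12545491562760241 0.18 26 ctr [ 524.7 -160.4] sz [5.8 3.2] 20.4 med [ 524.9 -159.9  158. ]
 z 0.18 0.21 14 ctr [ 524.4 -160.1] sz [5.7 2.9] 27.1 med [ 524.4 -159.7  192.6]
 z 0.24 0.265 84 ctr [ 526.5 -151.7] sz [ 6.6 36.6] 80.8 med [ 525.4 -150.6  256. ]
 bush 205 [ 525.5 -161.4] ((525.6727905273438, -161.5776824951172), 16.947601318359375)
 lid 2478 [ 525.5 -159.4]
```

View pics/side13c.png

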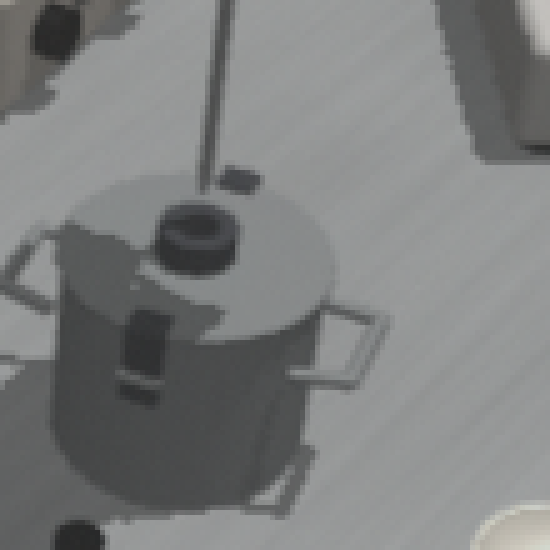

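View pics/wrist13c.png

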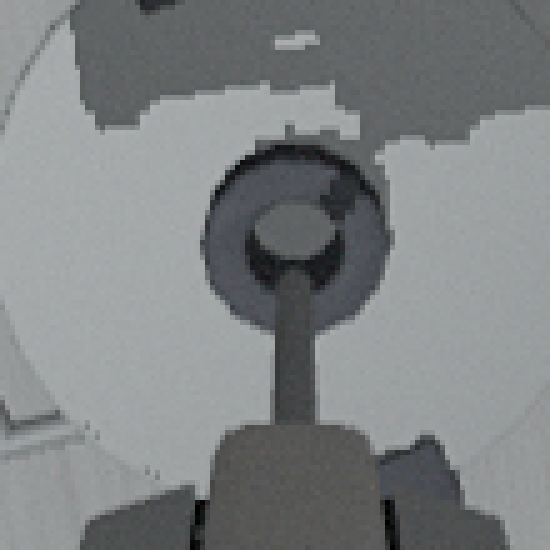

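Emit:
drive_tool(commands=[[[0,0.001,-0.0024,0],[0.016,0,0,0],[0.016,0,0,0],[0.016,0,0,0],[0.016,0,0,0],[0.014,0,0,0],[0,0,0,0],[0,0,0,0]]])

```text
time: 24.95
tool_pos: [0.5258, -0.1611, 0.2284]
ee_rot: [-1.153, 1.571, -2.876]
wrist_force: [-0.2, 0.1, -0.2]
width: 0.0178
```

```bash
python3 m.py 14
```

```text
t 24.95 tcp [ 525.8 -161.1  228.4] jawyaw -8.7 xaxis [-1.e-04 -0.e+00 -1.e+00] F [-0.17  0.05 -0.21] w 17.84 q [-0.4   0.08  1.33 -0.    1.73 -0.25]
tool delta frac [ 0.     -0.0018  0.0009]
side
 z 0.12 0.18 75 ctr [ 524.5 -161.7] sz [5.9 8.5] 28.9 med [ 523.5 -160.4  151.3]
 z 0.18 0.21 44 ctr [ 523.4 -160.8] sz [5.9 6.3] 39.2 med [ 523.8 -160.7  196.1]
 z 0.21 0.24 138 ctr [ 524.6 -156.2] sz [35.1 21.5] 25.4 med [ 521.5 -151.3  230.2]
 z 0.24 0.265 193 ctr [ 524.5 -154. ] sz [39.9 13.2] 6.3 med [ 522.9 -151.6  253.2]
 bush 130 [ 524.2 -161.1] ((523.8992919921875, -161.02151489257812), 17.300390243530273)
 lid 1371 [ 524.2 -162.5]
wrist
 z 0.12 0.18 190 ctr [ 526.  -158.4] sz [3.4 6. ] 81.7 med [ 525.9 -157.5  154.2]
 z 0.18 0.21 41 ctr [ 526.  -158.1] sz [3.  5.9] 82.5 med [ 525.9 -157.2  184.6]
 z 0.21 0.24 733 ctr [ 526.9 -149.6] sz [ 6.4 34.1] 81.0 med [ 527.4 -148.   232.6]
 z 0.24 0.265 1650 ctr [ 527.1 -149.5] sz [ 6.6 34.5] 81.4 med [ 527.4 -148.6  253.8]
 bush 840 [ 526.  -160.2] ((525.7566528320312, -160.34657287597656), 17.090229034423828)
 lid 10704 [ 525.6 -159.5]
top
 z 0.12 0.18 35 ctr [ 525.2 -160. ] sz [5.9 3.3] 13.9 med [ 524.9 -159.6  151.5]
 z 0.21 0.24 54 ctr [ 526.8 -151.5] sz [ 7.4 35. ] 83.3 med [ 525.4 -149.7  231.7]
 z 0.24 0.265 69 ctr [ 526.9 -150.8] sz [ 5.2 35.9] 79.7 med [ 531.2 -150.2  250.3]
 bush 200 [ 525.5 -161.7] ((525.5388793945312, -161.7025604248047), 16.97586441040039)
 lid 2345 [ 525.4 -160.8]
```

View pics/side14c.png

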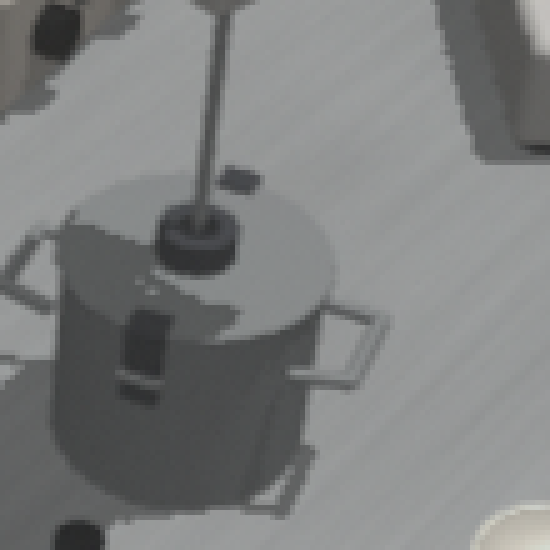

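View pics/wrist14c.png

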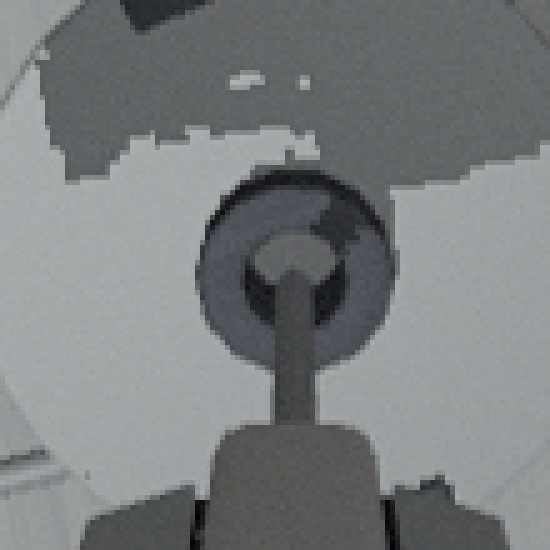

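Emit:
drive_tool(commands=[[[0.016,0,0,0],[0.02,0,0,0],[0.02,0,0,0],[0.02,0,0,0],[0.02,0,0,0],[0.02,0,0,0],[0.02,0,0,0],[0.016,0,0,0],[0,0,0,0],[0,0,0,0]]])

```text
time: 26.1
tool_pos: [0.5258, -0.1611, 0.1905]
ee_rot: [0.716, 1.571, -1.006]
wrist_force: [0.1, 0.8, 0.0]
width: 0.0175
```

```bash
python3 m.py 15
```

```text
t 26.1 tcp [ 525.8 -161.1  190.5] jawyaw -8.7 xaxis [ 0. -0. -1.] F [0.08 0.77 0.02] w 17.49 q [-0.4   0.09  1.4  -0.    1.65 -0.25]
tool delta frac [-0.     -0.002   0.0009]
side
 z 0.12 0.18 71 ctr [ 522.1 -158.7] sz [ 7.2 12.9] 29.2 med [ 523.6 -160.2  148.2]
 z 0.18 0.21 176 ctr [ 523.4 -155.6] sz [38.4 20.1] 23.7 med [ 521.8 -151.4  197.6]
 z 0.21 0.24 247 ctr [ 524.9 -157.4] sz [21.3 36.8] 71.8 med [ 524.2 -151.6  226.9]
 z 0.24 0.265 190 ctr [ 525.  -157.9] sz [21.8 36.6] 65.3 med [ 533.9 -156.4  252. ]
 bush 129 [ 525.  -161.8] ((524.7781372070312, -161.63973999023438), 17.673341751098633)
 lid 1360 [ 525.  -162.7]
wrist
 z 0.12 0.18 121 ctr [ 526.1 -158.3] sz [3.2 5.9] 80.7 med [ 526.  -157.5  137.8]
 z 0.18 0.21 1177 ctr [ 526.9 -149.6] sz [ 6.6 34.7] 81.6 med [ 527.5 -148.3  199.3]
 z 0.21 0.24 4551 ctr [ 526. -159.] sz [25.8 34.8] 84.2 med [ 526.4 -152.3  236.7]
 z 0.24 0.265 1959 ctr [ 525.5 -158.5] sz [19.3 34.4] 79.0 med [ 523.2 -152.6  252.7]
 bush 1049 [ 525.7 -160.3] ((525.7437744140625, -160.3545379638672), 16.9883975982666)
 lid 12422 [ 525.6 -159.2]
top
 z 0.12 0.18 11 ctr [ 524.7 -159.8] sz [5.6 2.6] 26.7 med [ 524.4 -159.4  130.6]
 z 0.18 0.21 69 ctr [ 526.9 -151.1] sz [ 6.4 34.7] 80.5 med [ 527.3 -150.   198. ]
 z 0.21 0.24 57 ctr [ 532.4 -152.4] sz [14.7 21.3] 39.5 med [ 532.7 -150.8  223.7]
 z 0.24 0.265 17 ctr [ 531.8 -156.8] sz [13.4 10.3] 68.8 med [ 532.5 -159.5  241.7]
 bush 174 [ 525.6 -161.7] ((525.8377685546875, -161.60459899902344), 16.99949836730957)
 lid 2020 [ 526.2 -156.4]
```

View pics/side15c.png

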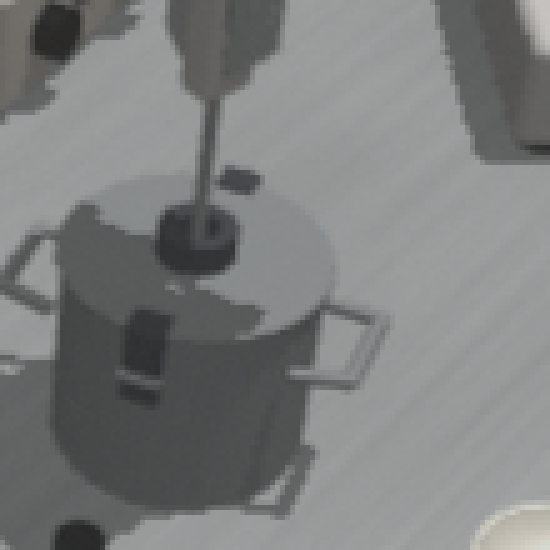

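View pics/wrist15c.png

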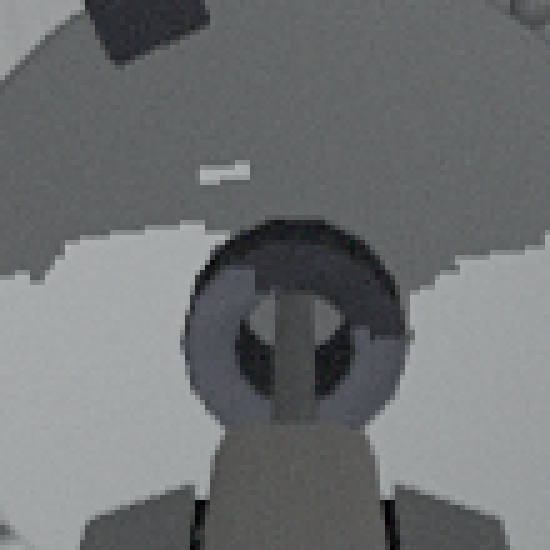

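Emit:
drive_tool(commands=[[[0.016,0,0,0],[0.02,0,0,0],[0.024,0,0,0],[0.024,0,0,0],[0.024,0,0,0],[0.024,0,0,0],[0.02,0,0,0],[0.012,0,0,0],[0.006,0,0,0],[0,0,0,0],[0,0,0,0],[0,0,0,0]]])

```text
time: 27.45
tool_pos: [0.526, -0.1611, 0.1484]
ee_rot: [1.232, 1.57, -0.491]
wrist_force: [0.4, -0.9, -0.5]
width: 0.0181
```

```bash
python3 m.py 16
python3 - <<'E'
from h import *
for n in ['side16','top16']:
    s=dict(np.load(n+'.npz'));slab(s,(.517,.177),.028,[.125,.16,.182])
    q,_=blk(s,(.527,.241),.028,.16,.182);print(cv2.minAreaRect((q[:,:2]*1000).astype(np.float32)))
E
```

```text
t 27.45 tcp [ 526.  -161.1  148.4] jawyaw -8.7 xaxis [ 7.e-04 -4.e-04 -1.e+00] F [ 0.41 -0.91 -0.54] w 18.13 q [-0.4   0.1   1.46 -0.    1.57 -0.25]
tool delta frac [-0.     -0.0027  0.0007]
side
 z 0.12 0.18 251 ctr [ 524.3 -156.2] sz [37.  21.6] 23.7 med [ 523.  -151.7  160. ]
 z 0.18 0.21 235 ctr [ 524.9 -158.1] sz [21.6 36.5] 66.9 med [ 528.4 -153.9  196.2]
 z 0.21 0.24 148 ctr [ 525.  -158.3] sz [20.1 36.8] 70.0 med [ 535.3 -156.1  221.1]
 z 0.24 0.265 39 ctr [ 538.5 -159.4] sz [27.7  6.4] 84.2 med [ 536.8 -156.8  257.2]
 bush 136 [ 524.9 -161.5] ((524.6495361328125, -160.84976196289062), 18.708646774291992)
 lid 1348 [ 524.5 -161.6]
wrist
 z 0.12 0.18 2020 ctr [ 527.1 -149.7] sz [ 6.7 34.6] 80.8 med [ 527.5 -148.5  164.6]
 z 0.18 0.21 4659 ctr [ 525.6 -158.9] sz [25.8 34.7] 81.6 med [ 526.2 -152.8  196. ]
 z 0.21 0.24 1516 ctr [ 525.2 -160.1] sz [20.9 33.1] 81.5 med [ 533.8 -152.7  217.9]
 z 0.24 0.265 940 ctr [ 526.  -157.5] sz [27.2 21.3] 81.0 med [ 517.4 -155.   251. ]
 bush 1006 [ 526.2 -157.9] ((526.006103515625, -160.00070190429688), 16.99913787841797)
 lid 15613 [ 525.6 -159.2]
top
 z 0.12 0.18 74 ctr [ 530.3 -151.5] sz [ 6.1 29.2] 82.6 med [ 530.7 -150.   159. ]
 z 0.18 0.21 36 ctr [ 533.1 -156.8] sz [12.4 18.5] 66.2 med [ 531.1 -152.7  193. ]
 bush 105 [ 525.5 -158.9] ((525.483642578125, -159.89389038085938), 16.249114990234375)
 lid 1688 [ 526.1 -150. ]
 z 0.125 0.16 280 ctr [511.7 178.4] sz [30.1 11.5] 63.9 med [511.5 180.7 143. ]
 z 0.16 0.182 204 ctr [515.8 176.6] sz [29.8 13.6] 83.4 med [513.1 178.1 172.2]
((526.6488037109375, 241.39031982421875), (29.326997756958008, 13.388014793395996), 80.32708740234375)
 z 0.125 0.16 21 ctr [511.9 174. ] sz [ 8.4 27.5] 13.2 med [511.5 169.7 141.6]
 z 0.16 0.182 134 ctr [517.1 176.4] sz [29.5 12.4] 82.4 med [516.9 176.3 173.8]
((528.123046875, 241.29542541503906), (30.121845245361328, 12.051868438720703), 82.31951141357422)
```

View pics/side16.png

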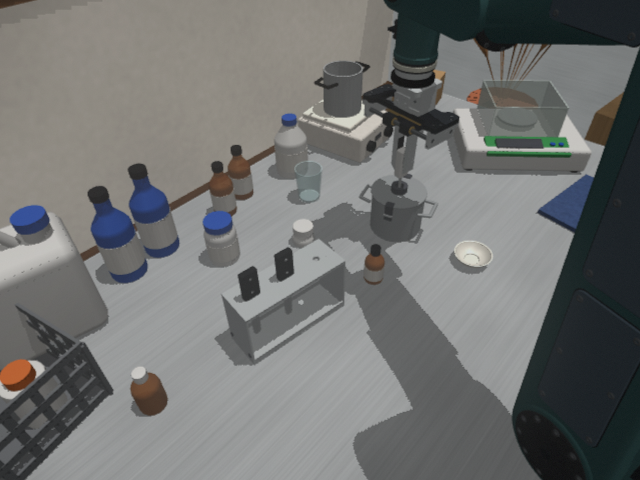

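View pics/wrist16c.png

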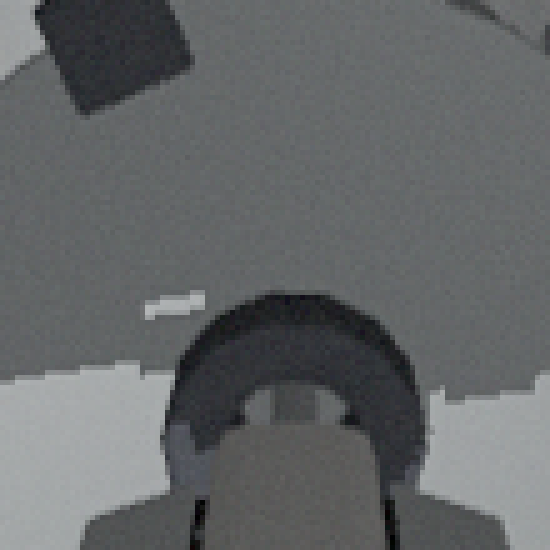

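View pics/top16.png

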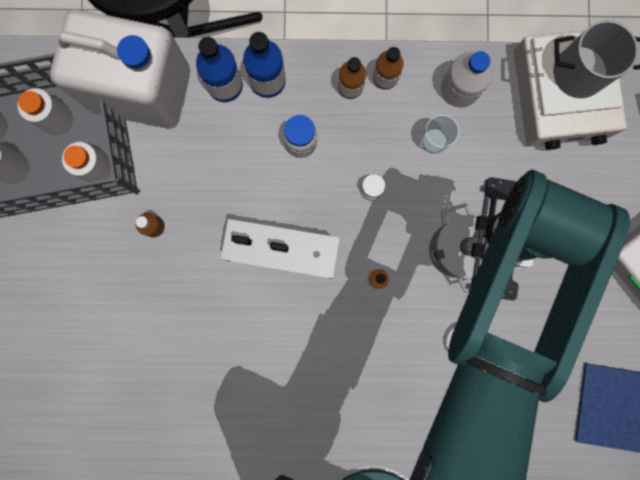

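Run:
```python
from h import *
o,R,y=state(); print(np.abs(o['qvel']).max()); robot.close_job(); state()
```

```text
t 27.6 tcp [ 525.9 -161.1  148.2] jawyaw -8.7 xaxis [ 4.e-04 -3.e-04 -1.e+00] F [-0.22 -0.54 -0.4 ] w 17.75 q [-0.4   0.11  1.46 -0.    1.57 -0.25]
0.0020082843283645065
the job is handed in; nothing more can be done
the job is handed in; nothing more can be done
```

I drew the spatula out of the port, lowered it into the rack's empty slot until its shoulder was on the rack, and released it. I then took the thermometer from the rack, lowered its stem through the port without feeling any contact, and handed the job in at 27.6 s while still holding it. The hand-in reports no verdict.

**Last checks:**
- **Spatula:** it stands upright and home. The top camera puts it about 1 mm from the slot centre. It bottomed out at the height I expected, and the push force rose to about 9 N before I let go.
- **Thermometer:** the stem is upright and centred within about 1 mm, and the fingers hold it at 18 mm, the head's thickness. The tip is at about z = 0.028 m, roughly 25 mm above the pot's floor; this comes from the arm's measured height, since the tip cannot be seen inside the pot.
- **Forces and motion:** the arm is still, and the wrist force is below 1 N, which is within its noise.
- **Everything else:** the pot, the spare spatula and the bench items I could see look unmoved in the last pictures. The arm hides part of the pot and the weigh dish in the top view.

**Disagreement:** the three cameras differed by 1–2 mm on absolute positions, mostly in y. I used each camera's own reading of tool against hole and averaged these. After that correction, their readings of where the stem sat in the port still differed by up to about 1.2 mm.

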